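# Pack the last test pins and scan the job sheet

## Robot

A 6-joint arm with a two-finger parallel gripper is mounted at the origin on the work surface. World frame = base frame: x ahead of the robot, y to its left, z up, the work surface at z = 0. Lengths are in m, angles in rad, forces in N, time in s.
With the tool pointing down it reaches from about 0.35 to 0.95 m from the base axis. Payload 17.4 kg.
Tool frame: the origin (TCP) lies at the very end of the fingers, on their centre line; the grasp point (between the pads) lies 19 mm behind it (ctrl.grip_depth is the z of the grasp point in the tool frame, in m); z points along the fingers, y is the direction in which the jaws open and shut (so a half turn about z gives the same grasp; the last joint's range is limited). The gripper opens to 93 mm and grips with 3 to 60 N. Pads are 15 mm wide; open, the fingers measure 128 mm over their backs; the gripper's body (75 mm by 188 mm) begins 65 mm behind the grasp point.
Start: joints at [-1.323, 0.116, 1.442, -0, 1.584, -0.038], TCP at [0.19, -0.648, 0.219] pointing down, gripper open.
Joint ranges: [-2.83, 2.83], [-0.83, 2.19], [0.07, 2.5], [-1.14, 4.28], [0.01, 3], [-2.97, 2.97]. Speed limits (rad/s): [1.89, 1.89, 2.22, 3.14, 3.14, 3.14].

## Interface

Orientations are given as a 3x3 rotation matrix whose columns are the frame's x, y, z axes.
In Python, from plant import ctrl gives the robot as it stands.
- The arm moves only by the tool jog_arm, never from a script. Its argument "series" is text: rows parted by semicolons, each of 7 numbers parted by spaces: the closure, from -1 (fully open) to 1 (shut), then the shift along the tool's x, y, z in m, then the turn, a rotation vector about the tool's x, y, z in degrees. A call has exactly 8 rows; each row shifts and turns the commanded pose from where the row before left it, along the tool's axes as they then stand; what a row does not reach is not made up. A row lasts 1/10 s, in which the tool goes at most 50 mm and 8.59 degrees, less where a joint would pass 70% of its speed; a pose out of reach is approached as far as the arm can. A call is refused whole if a number of a shift passes 0.05 or a number of a turn 8.59, either way. A call with a gripper value outside its range is refused whole. The fingers move at their own pace and stop on an object; the grip force is fixed at half the most. Time passes only in rows, so rows that do not move let the fingers close, or fill a call up. It gives the time, the measured TCP pose, the force and the opening at its end, in the units of the state.
- ctrl.get_obs(): the state, without advancing time (a new reading comes with each control period).
- ctrl.get_image(name): name is "side" or "top"; returns a dict with "color" (420x560x3 uint8, red, green, blue), "intrinsics" (3x3 intrinsics, pixels), "T" (4x4, takes a point from camera to world coordinates). Camera axes: x right, y up, looking along -z (the intrinsics and any distortion apply to the point x, -y, -z); pixel columns grow to the right and rows downward; lengths in m; the calibration is good to about 2 mm. A picture is of the moment at which its call begins. There is no depth.
- ctrl.close_job(): hands the job in, once; it reports no verdict.
The state is a dict: "t": time; "qpos": joint angles; "joint_vel": joint speeds; "tau": joint torques, N m; "tcp_pos": TCP position; "ee_rot": TCP orientation; "wrist_force": force on the tool from outside, world axes, zero at the start; "wrist_torque": the same for the moment, N m; "opening": opening from 0.0 (shut) to 1.0 (fully open).
Only numpy, scipy, OpenCV 4.12 (cv2) and the standard library are available. Lean on these libraries where they do the work, as an engineer would, in place of code of your own. Each camera call takes 0.05 s, during which the arm holds its last target.

## Task

Finish this lot of hardness-test pins: stand the two loose steel pins from the bench upright in the two empty cells of the divided crate, one to a cell, set down and not dropped. Then draw the hand scanner up out of its charging cradle, tip its nose down by about half a right angle or more and hold it in the air with its window some 15 cm from the square code on the job sheet, looking straight at the code. Finish like that, still holding the scanner steady on the code and clear of everything else; leave the other things on the bench and the pins already packed where they are.

Things in the scene. Friction and masses are not known exactly. Their poses are not given: they have to be found in the camera images.
- pin_a: Stepped steel test pin, about 440 g: round body 36 mm diameter, 44 mm high, and on it a round journal 20 mm diameter, 38 mm long; 82 mm tall in all. Origin at the centre of its underside, z up its axis. Stands on the bench at the start, outside the crate; one of the two to be packed. Best gripped by the journal.
- pin_b: Stepped steel test pin, about 440 g: round body 36 mm diameter, 44 mm high, and on it a round journal 20 mm diameter, 38 mm long; 82 mm tall in all. Origin at the centre of its underside, z up its axis. Stands on the bench at the start, outside the crate; the other one to be packed (the two are alike).
- crate: Divided wooden crate, fixed to the bench: 118 mm (x) by 174 mm (y), 46 mm high; walls, dividers and floor 6 mm thick, 2 cells along x by 3 along y, each cell 50 mm square inside, 56 mm apart centre to centre. Origin under its centre. Four cells are full at the start, two are empty.
- cell_near (a point): Centre of the floor of the first empty cell, 6 mm above the bench. In the crate's axes it is at x -28, y 0 mm.
- cell_far (a point): Centre of the floor of the second empty cell, 6 mm above the bench. In the crate's axes it is at x +28, y +56 mm.
- scanner: Cordless pistol-shaped scanner, about 240 g, 154 mm tall, upright in the cradle, nose roughly towards the robot. Origin under the handle; x = way the nose looks, z = up. Handle 42 (x) by 34 (y) mm, z 0 to 112. Head: rear body 46 mm wide (y), x -55 to 30, z 112 to 154, flat sides; nose 64 mm wide, x 30 to 66, z 110 to 156. Centre of mass x 7, z 104. Can be gripped across the rear body from above.
- scanner_head (a point): Point on the scanner in the middle of the head's height, straight above the handle: at x 0, y 0, z 133 mm of the scanner; a good place to grip across the 46 mm width. Axes as the scanner's.
- scanner_window (a point): Centre of the flat reading window on the front of the nose: at x +66, y 0, z 133 mm of the scanner. Axes as the scanner's; the scanner reads along its own +x, straight out of the window.
- scanner_foot (a point): Centre of the underside of the scanner's handle (the scanner's origin).
- cradle: Charging cradle, fixed: foot plate 130 (x -53 to 77) by 92 mm, 12 mm thick, with an open-topped cup (46 by 38 mm inside, walls 6 mm, floor 12 mm and rim 57 mm above the bench) round the lowest 45 mm of the scanner's handle, 2 mm clear on every side; no latch: the scanner comes straight up. Origin on the bench under the cup's centre; axes as the standing scanner's.
- clipboard: Small wooden clipboard with the job sheet, fixed flat on the bench: 232 mm (x) by 162 mm (y), 4 mm thick, a steel clip 13 mm high at its +x end. Origin under its centre, z up.
- code (a point): Centre of the black square code, 38 mm wide, printed on the job sheet: at x -75, y 0 mm of the clipboard (the end nearer the robot), about 5 mm above the bench. It faces straight up.
- pin_c: Stepped steel test pin, about 440 g: round body 36 mm diameter, 44 mm high, and on it a round journal 20 mm diameter, 38 mm long; 82 mm tall in all. Origin at the centre of its underside, z up its axis. Already packed: stands in the crate's cell at about x -28, y -56 mm of the crate. Leave it there.
- pin_d: Stepped steel test pin, about 440 g: round body 36 mm diameter, 44 mm high, and on it a round journal 20 mm diameter, 38 mm long; 82 mm tall in all. Origin at the centre of its underside, z up its axis. Already packed: stands in the crate's cell at about x -28, y +56 mm of the crate. Leave it there.
- pin_e: Stepped steel test pin, about 440 g: round body 36 mm diameter, 44 mm high, and on it a round journal 20 mm diameter, 38 mm long; 82 mm tall in all. Origin at the centre of its underside, z up its axis. Already packed: stands in the crate's cell at about x +28, y -56 mm of the crate. Leave it there.
- pin_f: Stepped steel test pin, about 440 g: round body 36 mm diameter, 44 mm high, and on it a round journal 20 mm diameter, 38 mm long; 82 mm tall in all. Origin at the centre of its underside, z up its axis. Already packed: stands in the crate's cell at about x +28, y 0 mm of the crate. Leave it there.
- pen: Black pen, 138 mm long, 10 mm thick, lying on the clipboard beside the sheet's ruled table. Origin under its centre. Leave it alone.
- test_block: Flat round steel hardness test block, 62 mm diameter, 15 mm high, on the bench. Origin under its centre. Leave it alone.
- flat_anvil: Mushroom-shaped steel anvil standing upside down: disc 64 mm diameter and 13 mm high with a 19 mm stem up to 45 mm. Origin under its centre. Leave it alone.
- v_anvil: Short round steel anvil with a V-groove block on top, 39 mm diameter, 35 mm high. Origin under its centre. Leave it alone.
- loupe: Black magnifier loupe, 34 mm diameter, 36 mm high, standing on the bench. Origin under its centre. Leave it alone.
Not all that is in view belongs to the job. Leave any orange look-alike of the pin_f alone. What is shaped like the pin_d but orange is not meant.

How it is judged:
By the outcome, as a careful person would: the job done as asked, in the order asked, and still so for the second after the job is handed in, while the arm keeps its last pose, push and grip.
It also fails if it takes over 72 s, if anything falls off the work surface, if the arm or the gripper's body presses on something with over 40 N, if the wrist force passes 120 N, or if a joint passes its speed limit or range.

## Working session

There is one attempt and no reset: what is moved stays moved. The work goes in short steps, Python scripts to look and compute and a tool call to move; the robot and the scene stay as the last step left them, time stands still between calls to the robot, and variables do not carry over. Pictures are saved under pics/ and viewed, and the job is handed in when it is done.

Besides the shell and the picture viewer there is one more tool, called after "Call:" as name(argument=value, ...) on one line, values as JSON. jog_arm: Moves the arm, as the interface text tells. Its arguments: {"type":"object","properties":{"series":{"type":"string"}},"required":["series"]}

```bash
ls; mkdir -p pics
python3 - <<'E'
from plant import ctrl
import cv2,numpy as np
np.set_printoptions(precision=4,suppress=True)
for n in("side","top"):
    d=ctrl.get_image(n); cv2.imwrite(f"pics/{n}0.png",d["color"][:,:,::-1]); print(d["intrinsics"],d["T"],[k for k in d])
    np.savez(f"{n}0.npz",c=d["color"],K=d["intrinsics"],T=d["T"])
print(ctrl.get_obs(),ctrl.grip_depth)
E
```

```text
pics
[[406.7325   0.     276.2436]
 [  0.     406.7325 215.1153]
 [  0.       0.       1.    ]] [[-0.7439  0.368  -0.5579  0.0064]
 [-0.6681 -0.4311  0.6065  0.6008]
 [-0.0173  0.8239  0.5665  0.6769]
 [ 0.      0.      0.      1.    ]] ['color', 'intrinsics', 'T']
[[464.3853   0.     281.0453]
 [  0.     464.3853 213.3703]
 [  0.       0.       1.    ]] [[ 0.0207  0.9952 -0.0957  0.4203]
 [-0.9998  0.0206 -0.0015  0.0331]
 [ 0.0005  0.0957  0.9954  1.1477]
 [ 0.      0.      0.      1.    ]] ['color', 'intrinsics', 'T']
{'t': 0.1, 'qpos': array([-1.3228,  0.1164,  1.4422, -0.    ,  1.584 , -0.0378]), 'joint_vel': array([-0.0002, -0.0016, -0.0008, -0.0001, -0.0012, -0.0001]), 'tau': array([  0.0011, -72.2887, -62.3868,   0.0782,   0.0228,  -0.0001]), 'tcp_pos': array([ 0.1902, -0.6475,  0.218 ]), 'ee_rot': array([[ 0.9594,  0.2819, -0.0002],
       [ 0.2819, -0.9594,  0.001 ],
       [ 0.    , -0.001 , -1.    ]]), 'wrist_force': array([ 0.8842,  0.9608, -0.6071]), 'wrist_torque': array([-0.0546,  0.027 ,  0.0074]), 'opening': 1.0004312938534572} -0.0188
```

View pics/top0.png

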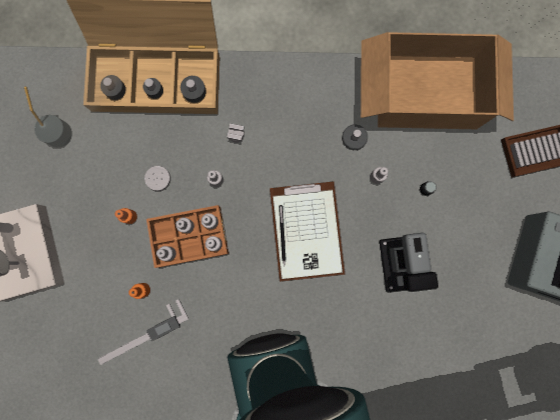

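View pics/side0.png

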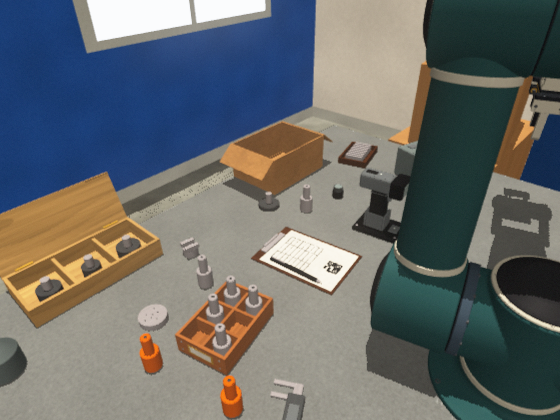

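The top view (up = +x, left = +y) shows the loose pins near (214,177) and (379,174). The crate is near (188,237), with its empty cells at about (168,230) and (188,247). The code is at (311,261) and the scanner at (410,262). Next I'll zoom in for measurements.

```bash
cat > h.py <<'E'
import cv2,numpy as np
np.set_printoptions(precision=4,suppress=True)
def load(n,tag="0"):
    d=np.load(f"{n}{tag}.npz"); return d["c"],d["K"],d["T"]
_,Kt,Tt=load("top");_,Ks,Ts=load("side")
C={"top":(Kt,Tt),"side":(Ks,Ts)}
def ray(n,u,v,z):
    K,T=C[n]; d=np.linalg.inv(K)@[u,v,1]; d=T[:3,:3]@(d*[1,-1,-1]); o=T[:3,3]
    return o+d*(z-o[2])/d[2]
def proj(n,p):
    K,T=C[n]; q=T[:3,:3].T@(np.array(p)-T[:3,3]); q=K@(q*[1,-1,-1]); return q[:2]/q[2]
def snap(tag):
    from plant import ctrl
    for n in("side","top"):
        d=ctrl.get_image(n); cv2.imwrite(f"pics/{n}{tag}.png",d["color"][:,:,::-1]); np.savez(f"{n}{tag}.npz",c=d["color"],K=d["intrinsics"],T=d["T"])
def crop(n,tag,x0,y0,x1,y1,s,out):
    c=load(n,tag)[0][y0:y1,x0:x1,::-1]; cv2.imwrite(f"pics/{out}.png",cv2.resize(c,None,fx=s,fy=s,interpolation=cv2.INTER_CUBIC))
E
python3 - <<'E'
from h import *
crop("top","0",140,160,240,270,5,"c1")
crop("top","0",265,160,445,300,4,"c2")
crop("side","0",170,240,290,370,4.5,"c3")
crop("side","0",250,150,420,290,4.5,"c4")
E
```

```text
(no output)
```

View pics/c1.png

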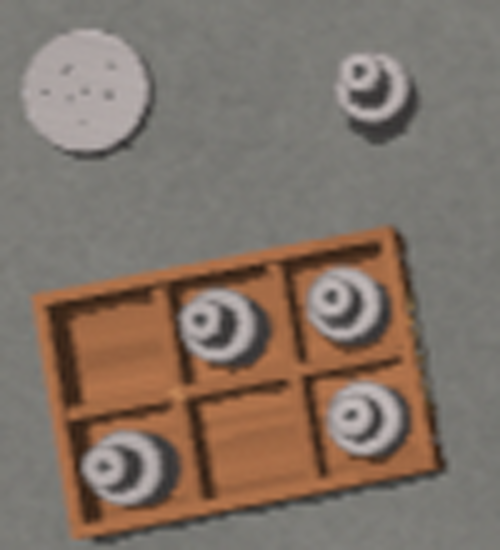

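View pics/c2.png

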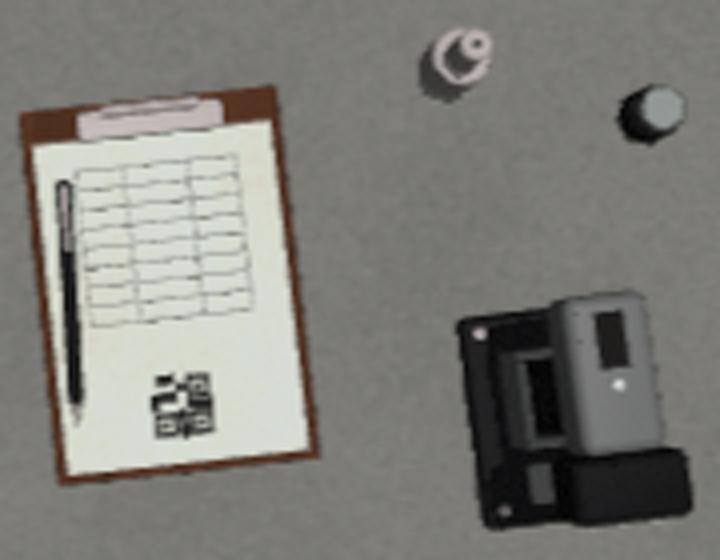

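View pics/c3.png

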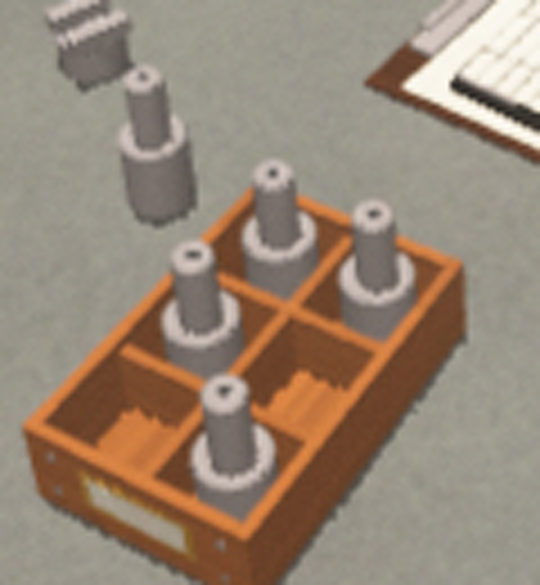

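View pics/c4.png

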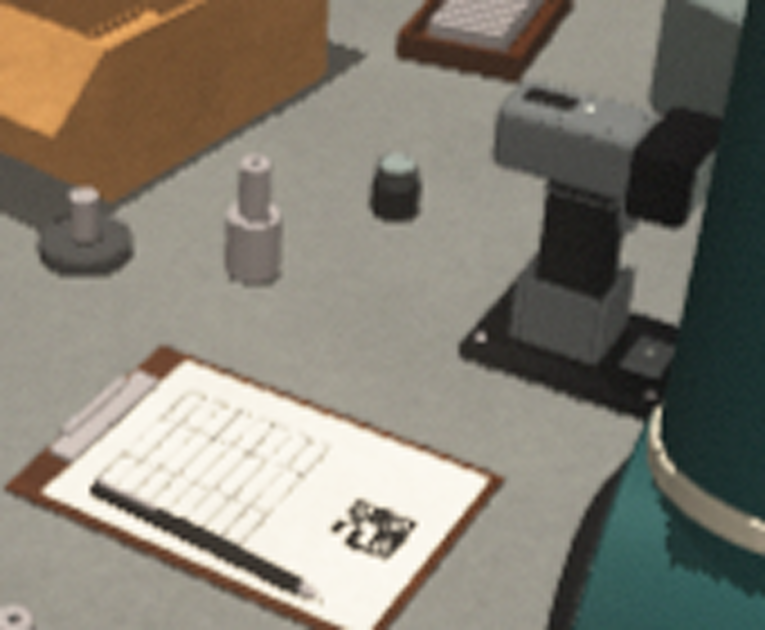

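```bash
cat >> h.py <<'E'
def up(X,Y,s,x0,y0): return (X+.5)/s-.5+x0,(Y+.5)/s-.5+y0
def tri(pt,ps):
    A=[];b=[]
    L=[]
    for n,p in(("top",pt),("side",ps)):
        K,T=C[n]; d=T[:3,:3]@((np.linalg.inv(K)@[*p,1])*[1,-1,-1]); d/=np.linalg.norm(d); P=np.eye(3)-np.outer(d,d); A.append(P); b.append(P@T[:3,3])
    x=np.linalg.lstsq(np.vstack(A),np.hstack(b),rcond=None)[0]
    return x,[np.linalg.norm(a@x-c) for a,c in zip(A,b)]
E
python3 - <<'E'
from h import *
c1=lambda X,Y:up(X,Y,5,140,160); c2=lambda X,Y:up(X,Y,4,265,160); c3=lambda X,Y:up(X,Y,4.5,170,240); c4=lambda X,Y:up(X,Y,4.5,250,150)
print("pins tri"); 
for n,a,b in(("A",c1(361,72),c3(145,76)),("B",c2(476,45),c4(256,162)),("f",c1(203,320),c3(194,256)),("e",c1(332,297),c3(274,173)),("c",c1(352,415),c3(374,213)),("d",c1(105,467),c3(225,392))):
    print(n,*tri(a,b),ray("top",*a,.082),ray("side",*b,.082))
print("crate rim corners")
P=np.array([ray("top",*c1(*q),.046) for q in((35,297),(393,230),(440,467),(78,535))]);print(P, P.mean(0))
S=np.array([ray("side",*c3(*q),.046) for q in((30,430),(254,190),(465,262),(243,530))]);print(S,S.mean(0))
for Q in(P,S):
  print(np.linalg.norm(np.roll(Q,-1,0)-Q,axis=1))
  v=(Q[0]-Q[1])+(Q[3]-Q[2]); print("yaw from y-axis",np.degrees(np.arctan2(-v[0],v[1]))); v=(Q[0]-Q[3])+(Q[1]-Q[2]);print("yaw from x",np.degrees(np.arctan2(v[1],v[0])))
print("clip")
P=np.array([ray("top",*c2(*q),.004) for q in((22,114),(272,88),(319,456),(62,484))]);print(P,P.mean(0),np.linalg.norm(np.roll(P,-1,0)-P,axis=1))
v=(P[0]-P[3])+(P[1]-P[2]);print("yaw",np.degrees(np.arctan2(v[1],v[0])))
P=np.array([ray("top",*c2(*q),.005) for q in((152,376),(210,373),(216,434),(156,439))]);print("code",P,P.mean(0))
E
```

```text
pins tri
A [0.6105 0.1968 0.0823] [np.float64(0.0009839604674177318), np.float64(0.0009839604674179547)] [0.6113 0.1975 0.082 ] [0.6099 0.196  0.082 ]
B [ 0.6259 -0.2022  0.083 ] [np.float64(0.0010158288772640777), np.float64(0.0010158288772635683)] [ 0.6269 -0.2018  0.082 ] [ 0.6261 -0.2041  0.082 ]
f [0.4933 0.2645 0.0868] [np.float64(0.0008087332347675073), np.float64(0.0008087332347661776)] [0.4942 0.2661 0.082 ] [0.4966 0.2613 0.082 ]
e [0.505  0.2057 0.0876] [np.float64(0.0008884531561226), np.float64(0.0008884531561228389)] [0.5061 0.2072 0.082 ] [0.5089 0.2014 0.082 ]
c [0.451  0.1944 0.0883] [np.float64(0.001113767626976326), np.float64(0.0011137676269756284)] [0.452  0.1961 0.082 ] [0.4548 0.1894 0.082 ]
d [0.4254 0.3063 0.0871] [np.float64(0.0007545594911726749), np.float64(0.0007545594911727231)] [0.426  0.3082 0.082 ] [0.4284 0.3033 0.082 ]
crate rim corners
[[0.5061 0.3544 0.046 ]
 [0.5417 0.1851 0.046 ]
 [0.4294 0.1591 0.046 ]
 [0.394  0.3287 0.046 ]] [0.4678 0.2568 0.046 ]
[[0.5015 0.3541 0.046 ]
 [0.5379 0.192  0.046 ]
 [0.4268 0.1595 0.046 ]
 [0.3953 0.3276 0.046 ]] [0.4654 0.2583 0.046 ]
[0.173  0.1152 0.1733 0.115 ]
yaw from y-axis 11.842680980176555
yaw from x 12.98203528836467
[0.1661 0.1157 0.171  0.1095]
yaw from y-axis 11.628476299954697
yaw from x 15.179503270452107
clip
[[ 0.5927  0.0633  0.004 ]
 [ 0.6123 -0.092   0.004 ]
 [ 0.3855 -0.123   0.004 ]
 [ 0.3653  0.0337  0.004 ]] [ 0.4889 -0.0295  0.004 ] [0.1565 0.2289 0.1579 0.2293]
yaw 7.601695186516414
code [[ 0.4321 -0.0201  0.005 ]
 [ 0.4346 -0.0556  0.005 ]
 [ 0.3976 -0.0598  0.005 ]
 [ 0.3938 -0.0232  0.005 ]] [ 0.4145 -0.0397  0.005 ]
```

The two loose pins triangulate to z≈0.083, as expected, and the packed ones to 0.087, which is 6 mm higher on the crate floor. I'll check for obstacles and build a planner helper.

```bash
cat >> h.py <<'E'
def delta(p0,R,p1): return R.T@(np.array(p1)-p0)
def st():
    from plant import ctrl
    o=ctrl.get_obs(); R=o["ee_rot"]; print("t %.2f"%o["t"],"q",o["qpos"],"tcp",o["tcp_pos"],"xyaw %.2f"%np.degrees(np.arctan2(R[1,0],R[0,0])),"F",o["wrist_force"],"open %.3f"%o["opening"]); print(R)
    return o["tcp_pos"],R
E
python3 - <<'E'
from h import *
for nm,q,z in(("machR",(508,290),.1),("machRtop",(540,212),.15),("orange1",(122,213),.08),("orange2",(137,290),.08),("box",(390,115),0),("boxfl",(365,112),.1)): print(nm,ray("top",*q,z))
p,R=st()
print(delta(p,R,[.36,-.16,.26]),delta([.36,-.16,.26],R,[.626,-.202,.12]))
E
```

```text
machR [ 0.3597 -0.4752  0.1   ]
machRtop [ 0.5307 -0.5244  0.15  ]
orange1 [0.5161 0.402  0.08  ]
orange2 [0.3411 0.3585 0.08  ]
box [ 0.7867 -0.2361  0.    ]
boxfl [ 0.7607 -0.1548  0.1   ]
t 0.10 q [-1.3228  0.1164  1.4422 -0.      1.584  -0.0378] tcp [ 0.1902 -0.6475  0.218 ] xyaw 16.37 F [ 0.8842  0.9608 -0.6071] open 1.000
[[ 0.9594  0.2819 -0.0002]
 [ 0.2819 -0.9594  0.001 ]
 [ 0.     -0.001  -1.    ]]
[ 0.3003 -0.4199 -0.0416] [0.2434 0.1154 0.1399]
```

Call:
jog_arm(series="-1 0.01 -0.02 -0.02 0 0 0;-1 0.025 -0.035 -0.02 0 0 0;-1 0.025 -0.035 0 0 0 0;-1 0.025 -0.035 0 0 0 0;-1 0.025 -0.035 0 0 0 0;-1 0.025 -0.035 0 0 0 0;-1 0.025 -0.035 0 0 0 0;-1 0.025 -0.035 0 0 0 0")

```text
t: 0.9
tcp_pos: [0.2931, -0.3395, 0.2584]
ee_rot: [[0.96, 0.281, -0.0], [0.281, -0.96, 0.0], [-0.0, -0.0, -1.0]]
wrist_force: [-0.3, -0.1, 0.0]
opening: 1.0
```

Call:
jog_arm(series="-1 0.025 -0.035 0 0 0 0;-1 0.025 -0.035 0 0 0 0;-1 0.025 -0.035 0 0 0 0;-1 0.025 -0.035 0 0 0 0;-1 0.015 -0.015 0 0 0 0;-1 0.04 0.015 0 0 0 0;-1 0.04 0.02 0 0 0 0;-1 0.04 0.02 0.01 0 0 0")

```text
t: 1.7
tcp_pos: [0.4924, -0.1788, 0.2497]
ee_rot: [[0.959, 0.283, 0.002], [0.283, -0.959, -0.001], [0.002, 0.002, -1.0]]
wrist_force: [-0.2, -0.1, 0.6]
opening: 0.999
```

Run:
```python
from h import *
p,R=st(); print(delta(p,R,[.626,-.202,.12]),delta(p,R,[.626,-.202,.052]))
```

```text
t 1.70 q [-0.397  -0.2243  1.7186 -0.      1.6448  0.8871] tcp [ 0.4924 -0.1788  0.2497] xyaw 16.42 F [-0.2491 -0.1129  0.6333] open 0.999
[[ 0.9592  0.2827  0.0023]
 [ 0.2828 -0.9592 -0.001 ]
 [ 0.0019  0.0016 -1.    ]]
[0.1214 0.0598 0.13  ] [0.1212 0.0597 0.198 ]
```

Call:
jog_arm(series="-1 0.03 0.015 0.02 0 0 0;-1 0.03 0.015 0.02 0 0 0;-1 0.03 0.015 0.02 0 0 0;-1 0.0215 0.01 0.02 0 0 0;-1 0.01 0.005 0.02 0 0 0;-1 0 0 0.02 0 0 0;-1 0 0 0.01 0 0 0;-1 0 0 0 0 0 0")

```text
t: 2.5
tcp_pos: [0.6231, -0.2021, 0.1171]
ee_rot: [[0.959, 0.282, -0.002], [0.282, -0.959, 0.001], [-0.002, -0.002, -1.0]]
wrist_force: [0.6, 0.3, -0.1]
opening: 1.002
```

Run:
```python
from h import *
p,R=st(); print(delta(p,R,[.626,-.202,.12]),delta(p,R,[.626,-.202,.051]))
snap("1"); crop("top","1",330,110,450,210,5,"d1"); crop("side","1",250,120,390,240,5,"d2")
```

```text
t 2.50 q [-0.3525  0.119   1.6042  0.      1.421   0.9324] tcp [ 0.6231 -0.2021  0.1171] xyaw 16.38 F [ 0.585   0.2782 -0.0582] open 1.002
[[ 0.9594  0.2819 -0.0024]
 [ 0.2819 -0.9594  0.0009]
 [-0.0021 -0.0015 -1.    ]]
[ 0.0028  0.0007 -0.0029] [0.0029 0.0009 0.0661]
```

View pics/d2.png

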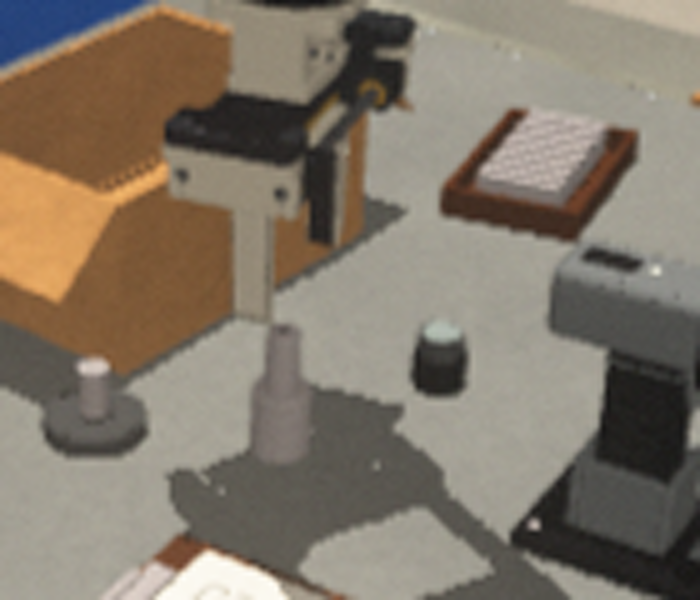

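The gripper is above pin B: in the crop the pin top is at (285,330), between the fingers. Going down to grip.

Call:
jog_arm(series="-1 0.003 0.001 0.015 0 0 0;-1 0 0 0.02 0 0 0;-1 0 0 0.02 0 0 0;-1 0 0 0.011 0 0 0;-1 0 0 0 0 0 0;1 0 0 0 0 0 0;1 0 0 0 0 0 0;1 0 0 0 0 0 0")

```text
t: 3.4
tcp_pos: [0.6275, -0.2026, 0.0537]
ee_rot: [[0.959, 0.282, 0.001], [0.282, -0.959, -0.0], [0.001, 0.001, -1.0]]
wrist_force: [0.1, -0.1, -0.2]
opening: 0.792
```

Call:
jog_arm(series="1 0 0 0 0 0 0;1 0 0 0 0 0 0;1 0 0 0 0 0 0;1 0 0 0 0 0 0;1 0 0 -0.01 0 0 0;1 0 0 -0.02 0 0 0;1 0 0 -0.03 0 0 0;1 0 0 -0.03 0 0 0")

```text
t: 4.2
tcp_pos: [0.6268, -0.2024, 0.1442]
ee_rot: [[0.959, 0.282, -0.0], [0.282, -0.959, 0.0], [-0.0, -0.0, -1.0]]
wrist_force: [0.1, -0.2, 0.5]
opening: 0.104
```

Run:
```python
from h import *
p,R=st()
a=np.radians(12); c=np.array([.4668,.2572]); M=np.array([[np.cos(a),-np.sin(a)],[np.sin(a),np.cos(a)]])
n=c+M@[-.028,0]; f=c+M@[.028,.056]; print(n,f)
print(delta(p,R,[*n,.17]))
```

```text
t 4.20 q [-0.351   0.1098  1.5692  0.      1.4628  0.934 ] tcp [ 0.6268 -0.2024  0.1442] xyaw 16.38 F [ 0.0915 -0.2039  0.5096] open 0.104
[[ 0.9594  0.282  -0.0002]
 [ 0.282  -0.9594  0.0001]
 [-0.0002 -0.0001 -1.    ]]
[0.4394 0.2514] [0.4825 0.3178]
[-0.0519 -0.4882 -0.0257]
```

The opening of 0.10 is below the journal's 0.215, so the fingers hadn't closed before the lift. I'll check the pin.

Run:
```python
from h import *
snap("2"); crop("side","2",250,120,390,240,5,"d3")
```

```text
(no output)
```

View pics/d3.png

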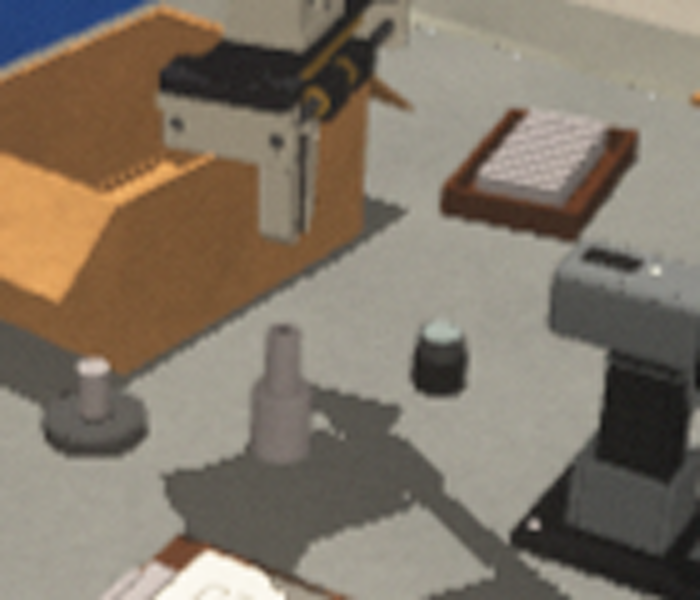

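The pin still stands unmoved at (285,330) in the crop. I'll open again, go down and allow more time to close.

Call:
jog_arm(series="-0.3 0 0 0 0 0 0;-0.3 0 0 0 0 0 0;-0.3 0 0 0 0 0 0;-0.3 0 0 0 0 0 0;-0.3 0 0 0 0 0 0;-0.3 0 0 0 0 0 0;-0.3 0 0 0.01 0 0 0;-0.3 0 0 0.01 0 0 0")

```text
t: 5.1
tcp_pos: [0.627, -0.2025, 0.1218]
ee_rot: [[0.959, 0.282, 0.0], [0.282, -0.959, -0.0], [0.0, 0.0, -1.0]]
wrist_force: [0.4, -0.5, -0.6]
opening: 0.635
```

Call:
jog_arm(series="-0.3 0 0 0.02 0 0 0;-0.3 0 0 0.02 0 0 0;-0.3 0 0 0.02 0 0 0;-0.3 0 0 0.012 0 0 0;-0.3 0 0 0 0 0 0;1 0 0 0 0 0 0;1 0 0 0 0 0 0;1 0 0 0 0 0 0")

```text
t: 5.9
tcp_pos: [0.6274, -0.2026, 0.0517]
ee_rot: [[0.959, 0.282, 0.001], [0.282, -0.959, -0.001], [0.001, 0.001, -1.0]]
wrist_force: [-1.8, 0.7, 0.2]
opening: 0.441
```

Call:
jog_arm(series="1 0 0 0 0 0 0;1 0 0 0 0 0 0;1 0 0 0 0 0 0;1 0 0 0 0 0 0;1 0 0 0 0 0 0;1 0 0 0 0 0 0;1 0 0 0 0 0 0;1 0 0 0 0 0 0")

```text
t: 6.7
tcp_pos: [0.6271, -0.2025, 0.0509]
ee_rot: [[0.959, 0.282, 0.0], [0.282, -0.959, -0.0], [0.0, 0.0, -1.0]]
wrist_force: [0.3, -2.1, 3.5]
opening: 0.21
```

Gripped at opening 0.21, which is 20 mm. Next I'll lift while turning to crate diagonal yaw (57°).

Call:
jog_arm(series="1 0 0 -0.01 0 0 0;1 0 0 -0.02 0 0 0;1 0 0 -0.025 0 0 -8;1 0 0 -0.025 0 0 -8;1 0 0 -0.025 0 0 -8;1 0 0 -0.02 0 0 -8;1 0 0 -0.01 0 0 -8;1 0 0 0 0 0 -0.6")

```text
t: 7.5
tcp_pos: [0.6272, -0.2024, 0.1873]
ee_rot: [[0.543, 0.84, 0.001], [0.84, -0.543, -0.0], [0.001, 0.001, -1.0]]
wrist_force: [-0.0, 0.3, -5.0]
opening: 0.205
```

Run:
```python
from h import *
p,R=st()
print(delta(p,R,[.4394,.2514,.18]),delta(p,R,[.4394,.2514,.08]))
```

```text
t 7.50 q [-0.3509  0.0904  1.5198  0.0002  1.5299  0.2225] tcp [ 0.6272 -0.2024  0.1873] xyaw 57.14 F [-0.0062  0.3246 -4.9501] open 0.205
[[ 0.5425  0.84    0.0014]
 [ 0.84   -0.5425 -0.0003]
 [ 0.0005  0.0014 -1.    ]]
[ 0.2793 -0.404   0.0069] [ 0.2792 -0.4041  0.1069]
```

Call:
jog_arm(series="1 0.0117 -0.0168 0 0 0 0;1 0.0233 -0.0337 0 0 0 0;1 0.0233 -0.0337 0 0 0 0;1 0.0233 -0.0337 0 0 0 0;1 0.0233 -0.0337 0 0 0 0;1 0.0233 -0.0337 0 0 0 0;1 0.0233 -0.0337 0 0 0 0;1 0.0233 -0.0337 0 0 0 0")

```text
t: 8.3
tcp_pos: [0.5085, 0.0836, 0.1845]
ee_rot: [[0.548, 0.836, -0.002], [0.836, -0.548, 0.0], [-0.001, -0.001, -1.0]]
wrist_force: [0.7, 1.4, -4.9]
opening: 0.207
```

Call:
jog_arm(series="1 0.0233 -0.0337 0 0 0 0;1 0.0233 -0.0337 0 0 0 0;1 0.0233 -0.0337 0 0 0 0;1 0.0233 -0.0337 0 0 0 0;1 0.0117 -0.0168 0 0 0 0;1 0 0 0 0 0 0;1 0 0 0 0 0 0;1 0 0 0 0 0 0")

```text
t: 9.1
tcp_pos: [0.4402, 0.2519, 0.1851]
ee_rot: [[0.547, 0.837, -0.001], [0.837, -0.547, -0.001], [-0.001, -0.0, -1.0]]
wrist_force: [0.4, -0.6, -5.4]
opening: 0.211
```

Run:
```python
from h import *
p,R=st()
print(delta(p,R,[.4394,.2514,.07]))
snap("3"); crop("side","3",150,200,310,370,3.5,"e1"); crop("top","3",130,180,250,290,5,"e2")
```

```text
t 9.10 q [ 0.4695 -0.2447  1.8393 -0.0001  1.5479  1.0478] tcp [0.4402 0.2519 0.1851] xyaw 56.87 F [ 0.3898 -0.6168 -5.3708] open 0.211
[[ 0.5466  0.8374 -0.0008]
 [ 0.8374 -0.5466 -0.0005]
 [-0.0009 -0.0004 -1.    ]]
[-0.0007 -0.0004  0.1151]
```

View pics/e1.png

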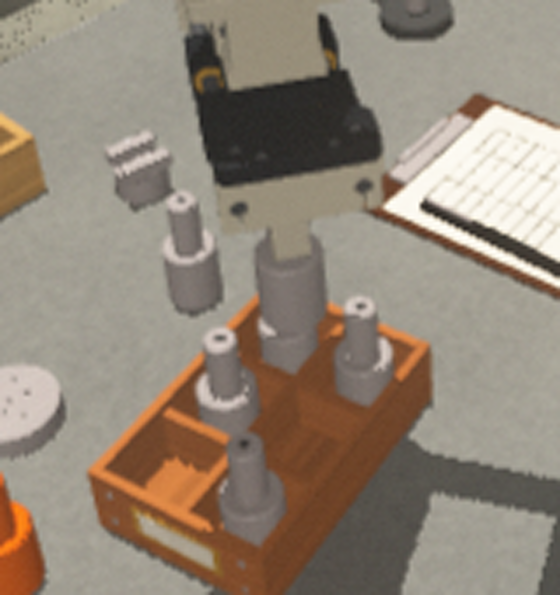

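View pics/e2.png

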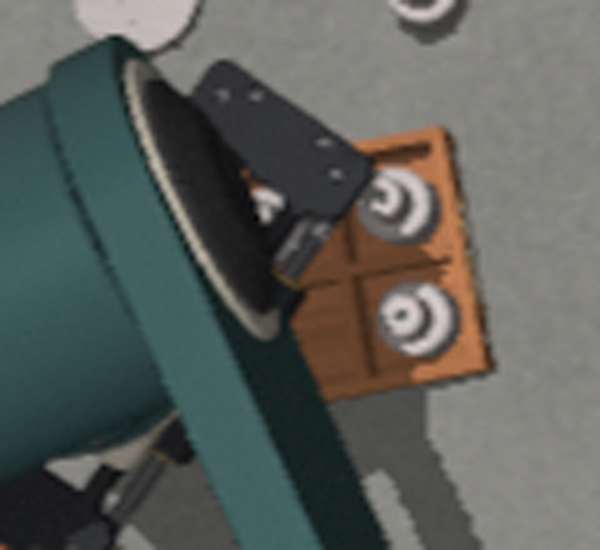

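The pin hangs over the crate at (290,300) in the crop, clear of its neighbours. Lowering most of the way, then checking.

Call:
jog_arm(series="1 -0.0007 -0.0004 0.015 0 0 0;1 0 0 0.02 0 0 0;1 0 0 0.02 0 0 0;1 0 0 0.02 0 0 0;1 0 0 0.02 0 0 0;1 0 0 0.014 0 0 0;1 0 0 0.005 0 0 0;1 0 0 0 0 0 0")

```text
t: 10.0
tcp_pos: [0.4395, 0.2518, 0.071]
ee_rot: [[0.545, 0.838, -0.001], [0.838, -0.545, -0.0], [-0.001, -0.001, -1.0]]
wrist_force: [0.7, 0.1, -4.7]
opening: 0.206
```

Run:
```python
from h import *
p,R=st()
print(delta(p,R,[.4394,.2514,.0575]))
snap("4"); crop("side","4",150,200,310,370,3.5,"e3")
```

```text
t 10.00 q [ 0.4698 -0.1763  1.9705  0.      1.3484  1.0466] tcp [0.4395 0.2518 0.071 ] xyaw 56.95 F [ 0.7457  0.0823 -4.74  ] open 0.206
[[ 0.5453  0.8382 -0.0009]
 [ 0.8382 -0.5453 -0.0005]
 [-0.0009 -0.0005 -1.    ]]
[-0.0004  0.0001  0.0135]
```

View pics/e3.png

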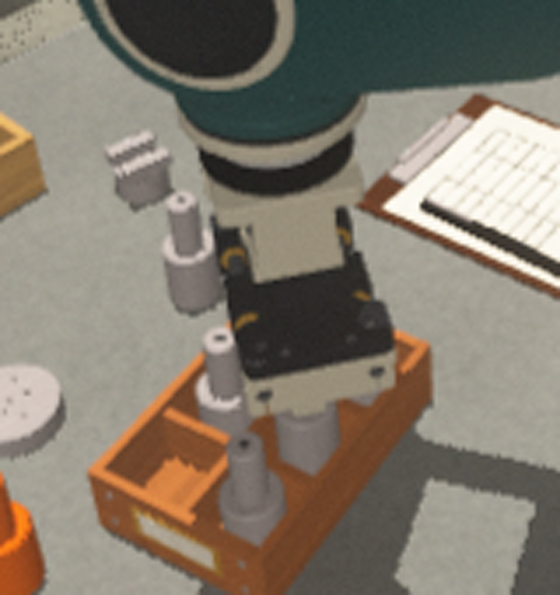

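Call:
jog_arm(series="1 0 0 0.004 0 0 0;1 0 0 0.003 0 0 0;1 0 0 0.003 0 0 0;1 0 0 0.002 0 0 0;1 0 0 0.001 0 0 0;1 0 0 0.0005 0 0 0;1 0 0 0 0 0 0;1 0 0 0 0 0 0")

```text
t: 10.9
tcp_pos: [0.4398, 0.252, 0.0583]
ee_rot: [[0.545, 0.838, 0.0], [0.838, -0.545, 0.0], [0.0, 0.0, -1.0]]
wrist_force: [-0.4, -0.8, -5.0]
opening: 0.209
```

Call:
jog_arm(series="1 0 0 0.0005 0 0 0;1 0 0 0.0005 0 0 0;1 0 0 0.0005 0 0 0;1 0 0 0.0005 0 0 0;1 0 0 0 0 0 0;1 0 0 0 0 0 0;1 0 0 0 0 0 0;1 0 0 0 0 0 0")

```text
t: 11.7
tcp_pos: [0.44, 0.2522, 0.0568]
ee_rot: [[0.545, 0.838, 0.001], [0.838, -0.545, 0.0], [0.001, 0.0, -1.0]]
wrist_force: [-2.6, -1.6, 5.7]
opening: 0.203
```

It's resting on the floor (Fz went from -5 to +5.7). Releasing and withdrawing.

Call:
jog_arm(series="-0.1 0 0 0 0 0 0;-0.1 0 0 0 0 0 0;-0.1 0 0 0 0 0 0;-0.1 0 0 0 0 0 0;-0.1 0 0 0 0 0 0;-0.1 0 0 -0.005 0 0 0;-0.1 0 0 -0.015 0 0 0;-0.1 0 0 -0.02 0 0 0")

```text
t: 12.5
tcp_pos: [0.4395, 0.2519, 0.097]
ee_rot: [[0.545, 0.838, -0.001], [0.838, -0.545, -0.0], [-0.001, -0.0, -1.0]]
wrist_force: [-0.5, 0.3, 0.4]
opening: 0.548
```

Call:
jog_arm(series="-0.1 0 0 -0.025 0 0 0;-0.1 0 0 -0.025 0 0 0;-0.1 0 0 -0.025 0 0 0;-0.1 0 0 -0.01 0 0 0;-0.1 0.02 0.04 0 0 0 0;-0.1 0.02 0.04 0 0 0 0;-0.1 0 0 0 0 0 0;-0.1 0 0 0 0 0 0")

```text
t: 13.3
tcp_pos: [0.5288, 0.2416, 0.1804]
ee_rot: [[0.546, 0.838, -0.002], [0.838, -0.546, -0.001], [-0.001, -0.001, -1.0]]
wrist_force: [-0.4, 0.1, -1.0]
opening: 0.549
```

Run:
```python
from h import *
p,R=st()
print(delta(p,R,[.6105,.1968,.12]))
snap("5"); crop("side","5",150,200,310,370,3.5,"e4"); crop("top","5",130,160,250,290,4.5,"e5")
```

```text
t 13.30 q [ 0.3847 -0.0739  1.6963  0.0001  1.5209  0.9621] tcp [0.5288 0.2416 0.1804] xyaw 56.92 F [-0.4389  0.1107 -1.0306] open 0.549
[[ 0.5458  0.8379 -0.0016]
 [ 0.8379 -0.5458 -0.0006]
 [-0.0014 -0.0011 -1.    ]]
[0.0071 0.093  0.0603]
```

View pics/e4.png

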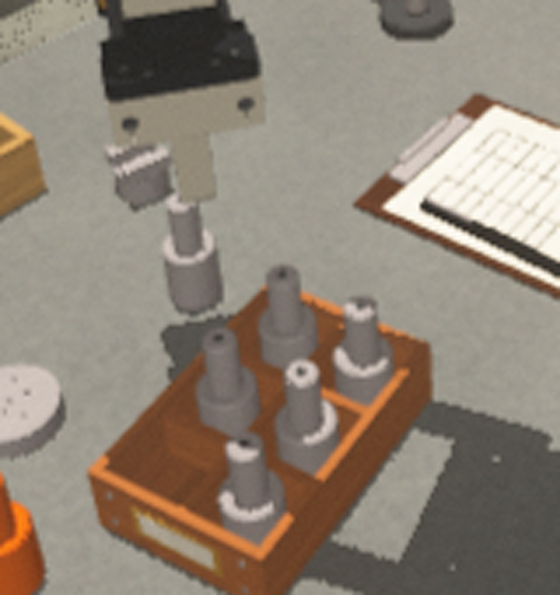

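View pics/e5.png

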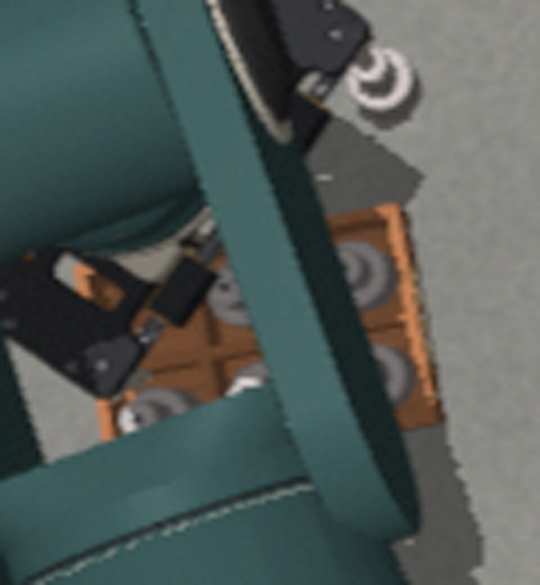

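Pin B stands upright in the near cell; its top is at (303,370) in the crop. Now pin A.

Call:
jog_arm(series="-0.1 0.001 0.02 0 0 0 0;-0.1 0.002 0.025 0 0 0 0;-0.1 0.002 0.025 0 0 0 0;-0.1 0.002 0.018 0.01 0 0 0;-0.1 0 0.005 0.02 0 0 0;-0.1 0 0 0.02 0 0 0;-0.1 0 0 0.01 0 0 0;-0.1 0 0 0 0 0 0")

```text
t: 14.2
tcp_pos: [0.6098, 0.1969, 0.1201]
ee_rot: [[0.545, 0.839, -0.002], [0.839, -0.545, -0.001], [-0.001, -0.001, -1.0]]
wrist_force: [-0.1, 0.5, 0.2]
opening: 0.549
```

Run:
```python
from h import *
p,R=st()
print(delta(p,R,[.6105,.1968,.051]))
snap("6"); crop("side","6",150,200,270,330,4.5,"e6")
```

```text
t 14.20 q [ 0.2726  0.0864  1.6343 -0.      1.4226  0.8487] tcp [0.6098 0.1969 0.1201] xyaw 56.99 F [-0.0742  0.4574  0.2022] open 0.549
[[ 0.5448  0.8386 -0.0016]
 [ 0.8386 -0.5448 -0.0005]
 [-0.0013 -0.0011 -1.    ]]
[0.0004 0.0007 0.0691]
```

View pics/e6.png

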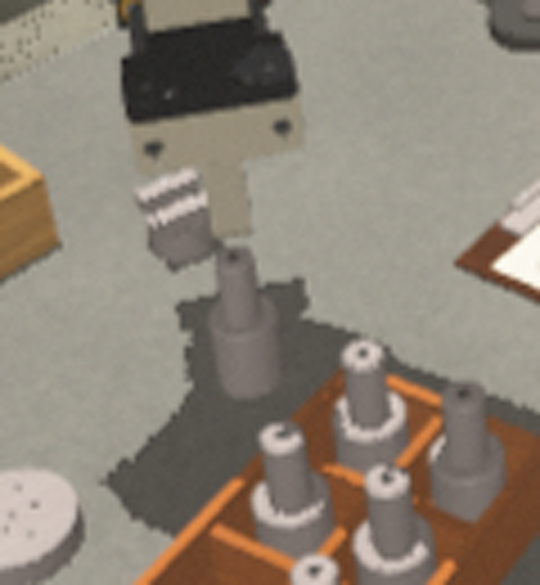

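Pin A's top is at (235,258) in the crop, under the fingers and undisturbed. Going down to grip.

Call:
jog_arm(series="-0.1 0.0004 0.0007 0.01 0 0 0;-0.1 0 0 0.02 0 0 0;-0.1 0 0 0.02 0 0 0;-0.1 0 0 0.014 0 0 0;-0.1 0 0 0.005 0 0 0;-0.1 0 0 0 0 0 0;1 0 0 0 0 0 0;1 0 0 0 0 0 0")

```text
t: 15.1
tcp_pos: [0.6117, 0.1973, 0.0532]
ee_rot: [[0.545, 0.838, 0.001], [0.838, -0.545, 0.0], [0.001, 0.001, -1.0]]
wrist_force: [-0.1, 0.4, -0.2]
opening: 0.429
```

Call:
jog_arm(series="1 0 0 0 0 0 0;1 0 0 0 0 0 0;1 0 0 0 0 0 0;1 0 0 0 0 0 0;1 0 0 0 0 0 0;1 0 0 0 0 0 0;1 0 0 0 0 0 0;1 0 0 0 0 0 0")

```text
t: 15.9
tcp_pos: [0.6113, 0.1972, 0.0524]
ee_rot: [[0.545, 0.838, 0.0], [0.838, -0.545, 0.0], [0.0, 0.0, -1.0]]
wrist_force: [-2.7, 1.4, 5.7]
opening: 0.206
```

Run:
```python
from h import *
p,R=st()
print(delta(p,R,[.4825,.3178,.18]))
```

```text
t 15.90 q [0.2723 0.1379 1.6929 0.0001 1.3105 0.8486] tcp [0.6113 0.1972 0.0524] xyaw 56.98 F [-2.7204  1.4133  5.6712] open 0.206
[[ 0.5449  0.8385  0.0003]
 [ 0.8385 -0.5449  0.0002]
 [ 0.0003  0.0001 -1.    ]]
[ 0.031  -0.1737 -0.1276]
```

Call:
jog_arm(series="1 0 0 -0.01 0 0 0;1 0 0 -0.025 0 0 0;1 0 0 -0.03 0 0 0;1 0 0 -0.03 0 0 0;1 0.002 -0.01 -0.025 0 0 0;1 0.005 -0.03 -0.008 0 0 0;1 0.006 -0.035 0 0 0 0;1 0.006 -0.035 0 0 0 0")

```text
t: 16.7
tcp_pos: [0.5284, 0.2734, 0.1804]
ee_rot: [[0.546, 0.838, 0.0], [0.838, -0.546, -0.0], [-0.0, 0.0, -1.0]]
wrist_force: [0.4, 0.3, -4.3]
opening: 0.203
```

Call:
jog_arm(series="1 0.006 -0.035 0 0 0 0;1 0.004 -0.02 0 0 0 0;1 0.002 -0.0087 0 0 0 0;1 0 0 0 0 0 0;1 0 0 0 0 0 0;1 0 0 0.01 0 0 0;1 0 0 0.01 0 0 0;1 0 0 0 0 0 0")

```text
t: 17.5
tcp_pos: [0.4822, 0.3169, 0.1576]
ee_rot: [[0.546, 0.838, -0.003], [0.838, -0.546, -0.002], [-0.003, -0.001, -1.0]]
wrist_force: [-1.2, -0.6, -4.7]
opening: 0.203
```

Run:
```python
from h import *
p,R=st()
print(delta(p,R,[.4825,.3178,.059]))
snap("7"); crop("side","7",130,200,290,370,3.5,"e7")
```

```text
t 17.50 q [ 0.5373 -0.0724  1.732  -0.      1.4852  1.1145] tcp [0.4822 0.3169 0.1576] xyaw 56.93 F [-1.2071 -0.5955 -4.6901] open 0.203
[[ 0.5457  0.838  -0.0027]
 [ 0.838  -0.5457 -0.0016]
 [-0.0029 -0.0014 -1.    ]]
[ 0.0012 -0.0001  0.0986]
```

View pics/e7.png

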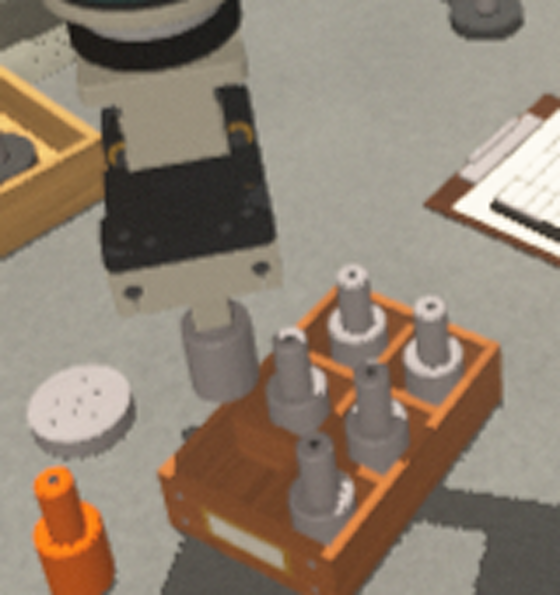

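The pin is over the far cell at (220,350) in the crop, and the neighbouring pins are clear. Lowering.

Call:
jog_arm(series="1 0.0012 0 0.01 0 0 0;1 0 0 0.02 0 0 0;1 0 0 0.02 0 0 0;1 0 0 0.02 0 0 0;1 0 0 0.015 0 0 0;1 0 0 0.006 0 0 0;1 0 0 0.003 0 0 0;1 0 0 0 0 0 0")

```text
t: 18.4
tcp_pos: [0.4833, 0.3189, 0.0665]
ee_rot: [[0.545, 0.838, 0.0], [0.838, -0.545, 0.0], [0.0, 0.0, -1.0]]
wrist_force: [0.7, -0.3, -3.6]
opening: 0.21
```

Run:
```python
from h import *
p,R=st()
print(delta(p,R,[.4825,.3178,.059]))
snap("8"); crop("side","8",130,200,290,370,3.5,"e8")
```

```text
t 18.40 q [ 0.5392 -0.0088  1.8229  0.      1.3271  1.1156] tcp [0.4833 0.3189 0.0665] xyaw 56.97 F [ 0.6934 -0.3161 -3.6246] open 0.210
[[ 0.545   0.8384  0.0004]
 [ 0.8384 -0.545   0.0003]
 [ 0.0004  0.0002 -1.    ]]
[-0.0014 -0.0001  0.0075]
```

View pics/e8.png

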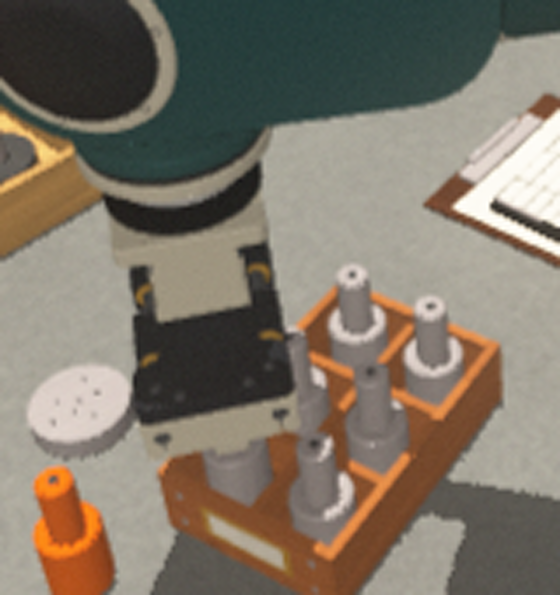

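Call:
jog_arm(series="1 -0.001 0 0.003 0 0 0;1 0 0 0.0025 0 0 0;1 0 0 0.001 0 0 0;1 0 0 0.0005 0 0 0;1 0 0 0.0005 0 0 0;1 0 0 0.0005 0 0 0;1 0 0 0 0 0 0;1 0 0 0 0 0 0")

```text
t: 19.3
tcp_pos: [0.4827, 0.318, 0.0585]
ee_rot: [[0.545, 0.838, 0.0], [0.838, -0.545, 0.0], [0.0, 0.0, -1.0]]
wrist_force: [-0.8, -0.3, 0.6]
opening: 0.209
```

Fz has gone from -3.6 to +0.6, so it's just touching. I'll settle 0.5 mm further, then release.

Call:
jog_arm(series="1 0 0 0.0005 0 0 0;1 0 0 0 0 0 0;-0.1 0 0 0 0 0 0;-0.1 0 0 0 0 0 0;-0.1 0 0 0 0 0 0;-0.1 0 0 0 0 0 0;-0.1 0 0 0 0 0 0;-0.1 0 0 -0.005 0 0 0")

```text
t: 20.1
tcp_pos: [0.4823, 0.3178, 0.0622]
ee_rot: [[0.545, 0.838, -0.001], [0.838, -0.545, -0.001], [-0.001, -0.0, -1.0]]
wrist_force: [0.2, -0.8, 0.1]
opening: 0.55
```

Call:
jog_arm(series="-0.1 0 0 -0.015 0 0 0;-0.1 0 0 -0.025 0 0 0;-0.1 0 0 -0.025 0 0 0;-0.1 0 0 -0.03 0 0 0;-0.1 0 0 -0.03 0 0 0;-0.1 0.02 0.04 -0.01 0 0 0;-0.1 0.01 0.04 0 0 0 0;-0.1 0 0.04 0 0 0 0")

```text
t: 20.9
tcp_pos: [0.6012, 0.2778, 0.1996]
ee_rot: [[0.544, 0.839, 0.002], [0.839, -0.544, 0.001], [0.002, 0.001, -1.0]]
wrist_force: [0.2, 0.9, 0.2]
opening: 0.55
```

Call:
jog_arm(series="-1 0 0.04 0 0 0 0;-1 -0.01 0.045 0 0 0 0;-1 -0.01 0.045 0 0 0 0;-1 -0.01 0.045 0 0 0 0;-1 -0.02 0.04 0 0 0 0;-1 -0.02 0.02 0 0 0 0;-1 0 0 0 0 0 0;-1 0 0 0 0 0 0")

```text
t: 21.7
tcp_pos: [0.7585, 0.0905, 0.1987]
ee_rot: [[0.546, 0.838, 0.001], [0.838, -0.546, 0.0], [0.001, 0.0, -1.0]]
wrist_force: [-0.1, 1.1, -0.3]
opening: 1.001
```

Run:
```python
from h import *
p,R=st()
snap("9"); crop("side","9",130,200,290,370,3.5,"e9");crop("top","9",130,160,250,290,4.5,"e10")
```

```text
t 21.70 q [0.0853 0.3141 1.2444 0.0002 1.5824 0.6628] tcp [0.7585 0.0905 0.1987] xyaw 56.91 F [-0.0975  1.0607 -0.3224] open 1.001
[[ 0.5459  0.8378  0.0006]
 [ 0.8378 -0.5459  0.0002]
 [ 0.0005  0.0004 -1.    ]]
```

View pics/e9.png

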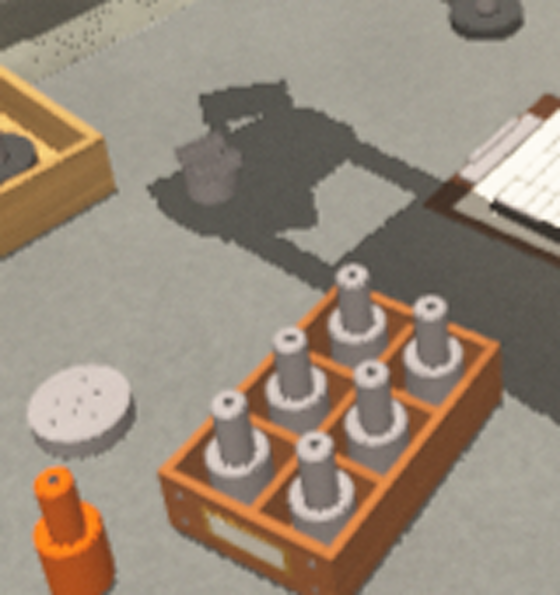

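View pics/top9.png

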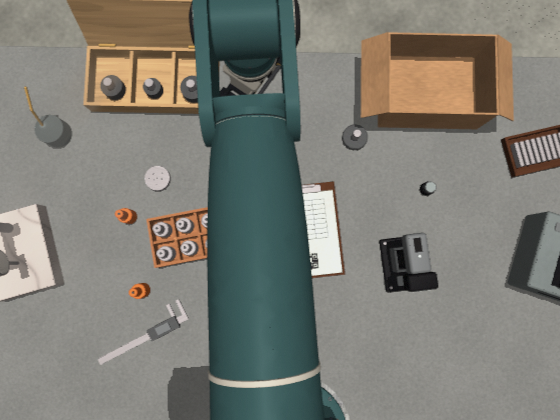

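All six cells are filled upright. The scanner is in the clear in the top view, so I'll zoom in on it in both views.

Run:
```python
from h import *
def cr(n,x0,y0,x1,y1,s,out):
    c=load(n,"9")[0][y0:y1,x0:x1,::-1].astype(float)/255; c=(255*c**.5).astype(np.uint8); cv2.imwrite(f"pics/{out}.png",cv2.resize(c,None,fx=s,fy=s,interpolation=cv2.INTER_CUBIC))
cr("top",375,225,445,300,8,"f1"); cr("side",345,155,425,250,6,"f2")
```

```text
(no output)
```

View pics/f1.png

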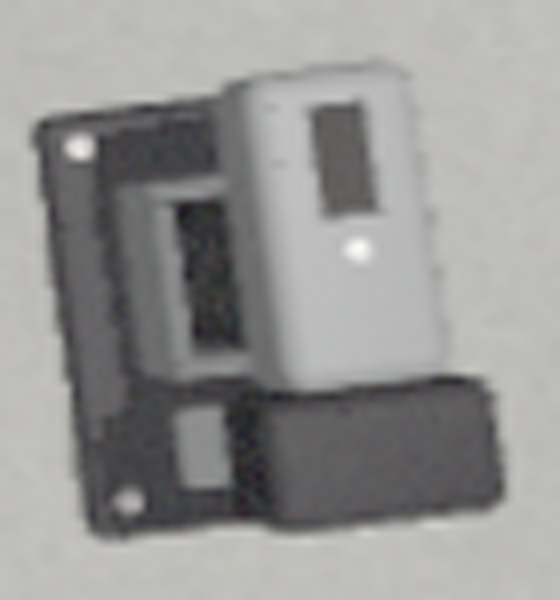

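View pics/f2.png

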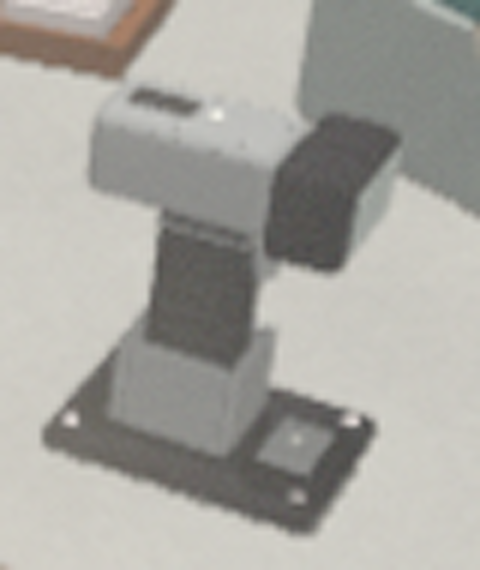

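Run:
```python
from h import *
t=lambda X,Y,z:ray("top",*up(X,Y,8,375,225),z); s=lambda X,Y,z:ray("side",*up(X,Y,6,345,155),z)
yaw=lambda a,b:np.degrees(np.arctan2((b-a)[1],(b-a)[0]))
TL,TR,BL,BR=[t(*q,.166) for q in((243,85),(405,70),(288,390),(443,375))]
print(TL,TR,BL,BR,np.linalg.norm(TL-TR),np.linalg.norm(BL-BR),np.linalg.norm(TL-BL),np.linalg.norm(TR-BR))
print("yaw nose",yaw(TL,BL),yaw(TR,BR),"body centre(x -12.5)",(TL+TR+BL+BR)/4)
N=[t(*q,.168) for q in((268,395),(488,380),(505,503),(283,527))]
print("nose",N,np.mean(N,0),np.linalg.norm(N[0]-N[1]),np.linalg.norm(N[1]-N[2]),yaw(N[0],N[3]),yaw(N[1],N[2]),"nose ctr x48")
a,b=t(38,125,.012),t(92,535,.012); print("plate left",a,b,yaw(a,b),np.linalg.norm(a-b))
P=[s(*q,.012) for q in((45,436),(310,532),(378,430))]; print("plate side",P,yaw(P[0],P[1]),np.linalg.norm(P[0]-P[1]),np.linalg.norm(P[2]-P[1]))
# LED and rib: same point two views
print("LED",tri(up(358,250,8,375,225),up(217,115,6,345,155)))
print("noseTR corner", tri(up(488,380,8,375,225),up(325,113,6,345,155)), "nose front", tri(up(505,503,8,375,225),up(400,130,6,345,155)))
print("plate bolts",t(78,147,.012),t(127,502,.012),s(70,418,.012),s(297,497,.012),s(350,418,.012))
```

```text
[ 0.4737 -0.2283  0.166 ] [ 0.4786 -0.2711  0.166 ] [ 0.3939 -0.2397  0.166 ] [ 0.3987 -0.2804  0.166 ] 0.04312174651753707 0.040958007962816144 0.08058101499431045 0.08041017835522138
yaw nose -171.859619353692 -173.39821581599531 body centre(x -12.5) [ 0.4362 -0.2549  0.166 ]
nose [array([ 0.3926, -0.2339,  0.168 ]), array([ 0.3977, -0.2915,  0.168 ]), array([ 0.3659, -0.2956,  0.168 ]), array([ 0.3585, -0.2376,  0.168 ])] [ 0.3787 -0.2646  0.168 ] 0.05782981214901765 0.03204112706491613 -173.76591842051963 -172.68458265804227 nose ctr x48
plate left [ 0.4686 -0.2066  0.012 ] [ 0.3451 -0.223   0.012 ] -172.4486348013498 0.12457165738335199
plate side [array([ 0.4631, -0.2026,  0.012 ]), array([ 0.3374, -0.2176,  0.012 ]), array([ 0.3503, -0.3053,  0.012 ])] -173.2037501471326 0.12654523380159258 0.08863242175529867
LED (array([ 0.43  , -0.2585,  0.1671]), [np.float64(0.0009814636834069891), np.float64(0.0009814636834075408)])
noseTR corner (array([ 0.397 , -0.2927,  0.1654]), [np.float64(0.0007577547099826958), np.float64(0.0007577547099826385)]) nose front (array([ 0.3648, -0.2965,  0.167 ]), [np.float64(0.0011316075119669746), np.float64(0.0011316075119669215)])
plate bolts [ 0.4621 -0.2188  0.012 ] [ 0.3552 -0.2336  0.012 ] [ 0.4621 -0.222   0.012 ] [ 0.3538 -0.2362  0.012 ] [ 0.3645 -0.3056  0.012 ]
```

Everything agrees: the scanner origin is about (0.425, -0.258) and the nose yaw about -172.8°. Before choosing the final tilt, I'll fit the arm's planar kinematics from the logged poses.

Run:
```python
from h import *
D=np.array([[.1164,1.4422,.1902,-.6475,.218],[-.2243,1.7186,.4924,-.1788,.2497],[.119,1.6042,.6231,-.2021,.1171],[.0904,1.5198,.6272,-.2024,.1873],[-.2447,1.8393,.4402,.2519,.1851],[-.1763,1.9705,.4395,.2518,.071],[-.0724,1.732,.4822,.3169,.1576],[.3141,1.2444,.7585,.0905,.1987],[.1379,1.6929,.6113,.1972,.0524]])
q2,q3=D[:,0],D[:,1]; r=np.hypot(D[:,2],D[:,3]); z=D[:,4]; n=len(D); o=np.ones(n); O=0*o; e=q2+q3
# r=a1+L2 s2+L3 s23+e3 c23 ; z=h+L2 c2+L3 c23-e3 s23
A=np.vstack([np.c_[o,O,np.sin(q2),np.sin(e)],np.c_[O,o,np.cos(q2),np.cos(e)]])
x,res,*_=np.linalg.lstsq(A,np.r_[r,z],rcond=None); print(x,np.abs(A@x-np.r_[r,z]).max())
A=np.c_[A,np.r_[np.cos(e),-np.sin(e)]]
x,res,rk,sv=np.linalg.lstsq(A,np.r_[r,z],rcond=None); print(x,np.abs(A@x-np.r_[r,z]).max(),sv)
p,R=st(); print(delta(p,R,[.425,-.258,.25]), delta(p,R,[.6,-.1,.25]))
```

```text
[-0.0057 -0.2417  0.4558  0.6202] 0.014073483710348444
[ 0.0004 -0.1625  0.4594  0.6205  0.0834] 0.0007867922586476395 [5.1712 4.2365 0.4581 0.2283 0.2214]
t 21.80 q [0.0871 0.3138 1.2451 0.0002 1.5821 0.6627] tcp [0.7582 0.0918 0.1985] xyaw 57.02 F [ 0.2553 -0.5744  0.5132] open 1.003
[[ 0.5444  0.8388  0.0006]
 [ 0.8388 -0.5444  0.0003]
 [ 0.0006  0.0004 -1.    ]]
[-0.4748 -0.089  -0.0518] [-0.247  -0.0282 -0.0517]
```

Run:
```python
from h import *
for n,q,z in(("side",(430,365),0),("side",(372,310),.2),("side",(372,310),.3),("side",(390,265),.3),("top",(345,405),.1),("top",(170,375),0)): print(n,q,z,ray(n,*q,z))
for z in (0,.1,.2,.3,.4): print(z,proj("side",[0,0,z]),proj("side",[.2,-.01,z]),proj("side",[.15,-.01,z]),proj("top",[0.12,0,z]))
```

```text
side (430, 365) 0 [0.1153 0.0602 0.    ]
side (372, 310) 0.2 [0.192  0.1862 0.2   ]
side (372, 310) 0.3 [0.1531 0.2731 0.3   ]
side (390, 265) 0.3 [0.1772 0.1858 0.3   ]
top (345, 405) 0.1 [ 0.1042 -0.1134  0.1   ]
top (170, 375) 0 [0.1351 0.2935 0.    ]
0 [504.6107 379.616 ] [406.3907 320.3982] [428.8814 332.8926] [292.0336 384.0583]
0.1 [522.4019 344.4385] [414.6727 286.1936] [439.0997 298.3713] [293.1328 396.4312]
0.2 [543.3879 302.9442] [424.2083 246.812 ] [450.9244 258.4227] [294.4713 411.4976]
0.3 [568.5141 253.2635] [435.3052 200.9818] [464.7667 211.658 ] [296.1369 430.2443]
0.4 [599.14   192.7089] [448.3813 146.9778] [481.1911 156.1698] [298.2658 454.2075]
```

View pics/side9.png

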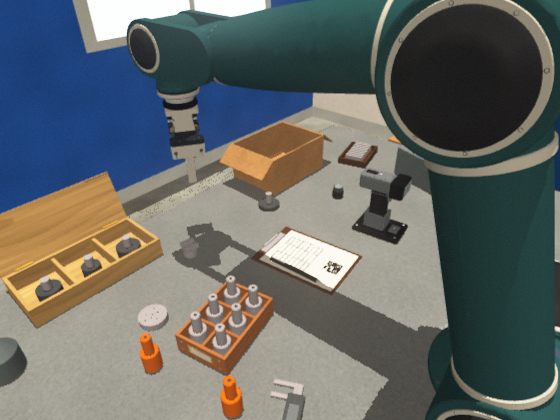

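Run:
```python
from h import *
for z in (.2,.4,.45,.5,.55,.6): print(z,proj("side",[.758,.091,z]),proj("top",[.758,.091,z]))
```

```text
0.2 [190.6284 172.9748] [256.6012  95.9846]
0.4 [178.0812  91.8864] [250.389   54.4503]
0.45 [174.426   68.2642] [248.3043  40.5117]
0.5 [170.5209  43.027 ] [245.913   24.5238]
0.55 [166.3394  16.0034] [243.1423   5.9991]
0.6 [161.8511 -13.0032] [239.894  -15.7184]
```

Run:
```python
from h import *
from scipy.optimize import fsolve
def ik(r,z,Lt,th,h=-.1625):
    # r,z TCP ; th tilt (tool dir outward-down, th from down, signed +outward)
    d1=h+Lt; wr=r-Lt*np.sin(th); wz=z+Lt*np.cos(th)-d1
    L2,L3,e3=.4594,.6205,.0834; F=np.hypot(L3,e3)
    d=np.hypot(wr,wz); c=(d*d-L2**2-F**2)/(2*L2*F)
    if abs(c)>1: return None
    a=np.arccos(c); q3=a-np.arctan2(e3,L3); 
    q2=np.arctan2(wr,wz)-np.arctan2(F*np.sin(a),L2+F*np.cos(a))
    return q2,q3,np.pi-th-q2-q3
print("check",ik(.7640,.1987,.29,0))
for Lt in(.26,.29,.32):
  for thd in(45,50,55,60,70):
    th=np.radians(thd); out=[]
    for sg in(1,-1):
      r=.416+sg*(.216*np.cos(th)+.019*np.sin(th)); z=.005+.216*np.sin(th)-.019*np.cos(th)
      out.append(ik(r,z,Lt,sg*th))
    print(Lt,thd,*[None if o is None else np.round(o,2) for o in out])
```

```text
check (np.float64(0.3153771479229489), np.float64(1.2427658556022545), np.float64(1.5834496500645898))
0.26 45 [-0.45  2.18  0.62] [-0.35  2.12  2.16]
0.26 50 [-0.53  2.24  0.56] [-0.28  2.06  2.23]
0.26 55 [-0.61  2.3   0.5 ] [-0.21  2.01  2.29]
0.26 60 [-0.7   2.36  0.44] [-0.13  1.97  2.36]
0.26 70 [-0.88  2.48  0.32] [0.   1.87 2.49]
0.29 45 [-0.51  2.23  0.63] [-0.29  2.08  2.13]
0.29 50 [-0.59  2.3   0.57] [-0.21  2.03  2.2 ]
0.29 55 [-0.69  2.36  0.51] [-0.14  1.98  2.26]
0.29 60 [-0.78  2.42  0.46] [-0.06  1.92  2.33]
0.29 70 [-1.    2.56  0.36] [0.09 1.82 2.45]
0.32 45 [-0.56  2.28  0.63] [-0.23  2.05  2.11]
0.32 50 [-0.66  2.35  0.58] [-0.15  1.99  2.17]
0.32 55 [-0.77  2.42  0.53] [-0.07  1.93  2.23]
0.32 60 [-0.88  2.49  0.48] [0.01 1.88 2.3 ]
0.32 70 [-1.14  2.64  0.42] [0.16 1.77 2.43]
```

The radial pose, with the tool pointing outward at a 55° tip, is reachable within the joint limits. Turning to the scanner yaw while rising.

Call:
jog_arm(series="-1 -0.02 0 -0.01 0 0 4;-1 -0.03 0 -0.01 0 0 8.3;-1 -0.02 0 -0.015 0 0 8.3;-1 -0.02 0 -0.02 0 0 8.3;-1 -0.01 0 -0.015 0 0 8.3;-1 -0.01 0 0 0 0 8.3;-1 -0.01 0 0 0 0 4.3;-1 0 0 0 0 0 0")

```text
t: 22.6
tcp_pos: [0.6703, 0.0152, 0.2688]
ee_rot: [[0.992, 0.125, 0.001], [0.125, -0.992, 0.0], [0.001, 0.0, -1.0]]
wrist_force: [-0.1, -0.4, 0.0]
opening: 0.998
```

Run:
```python
from h import *
p,R=st()
print(delta(p,R,[.425,-.258,.25]))
```

```text
t 22.60 q [-0.0154  0.0968  1.3819  0.0001  1.6617  1.4302] tcp [0.6703 0.0152 0.2688] xyaw 7.17 F [-0.1319 -0.4306  0.0352] open 0.998
[[ 0.9922  0.1249  0.0011]
 [ 0.1249 -0.9922  0.    ]
 [ 0.0011  0.0001 -1.    ]]
[-0.2775  0.2404  0.0185]
```

Call:
jog_arm(series="-1 -0.015 0.013 0 0 0 0;-1 -0.03 0.026 0 0 0 0;-1 -0.035 0.03 0 0 0 0;-1 -0.035 0.03 0 0 0 0;-1 -0.035 0.03 0 0 0 0;-1 -0.035 0.03 0 0 0 0;-1 -0.035 0.03 0 0 0 0;-1 -0.03 0.026 0 0 0 0")

```text
t: 23.4
tcp_pos: [0.4488, -0.231, 0.2681]
ee_rot: [[0.992, 0.129, 0.001], [0.129, -0.992, -0.0], [0.001, 0.0, -1.0]]
wrist_force: [0.6, 0.3, 0.8]
opening: 1.003
```

Call:
jog_arm(series="-1 -0.02 0.017 0 0 0 0;-1 -0.0075 0.0084 0 0 0 0;-1 0 0 0.01 0 0 0;-1 0 0 0.015 0 0 0;-1 0 0 0.015 0 0 0;-1 0 0 0.01 0 0 0;-1 0 0 0 0 0 0;-1 0 0 0 0 0 0")

```text
t: 24.2
tcp_pos: [0.426, -0.2587, 0.2175]
ee_rot: [[0.992, 0.126, -0.0], [0.126, -0.992, 0.0], [-0.0, -0.0, -1.0]]
wrist_force: [-0.0, 0.1, -0.8]
opening: 0.998
```

Run:
```python
from h import *
p,R=st()
print(delta(p,R,[.425,-.258,.126]))
snap("10"); crop("side","10",310,80,450,260,3.3,"g1"); crop("top","10",350,200,480,320,4.5,"g2")
```

```text
t 24.20 q [-0.5969 -0.2751  1.8116  0.      1.6054  0.848 ] tcp [ 0.426  -0.2587  0.2175] xyaw 7.21 F [-0.0221  0.1409 -0.7644] open 0.998
[[ 0.9921  0.1255 -0.0002]
 [ 0.1255 -0.9921  0.0002]
 [-0.0002 -0.0003 -1.    ]]
[-0.0009 -0.0008  0.0915]
```

View pics/g1.png

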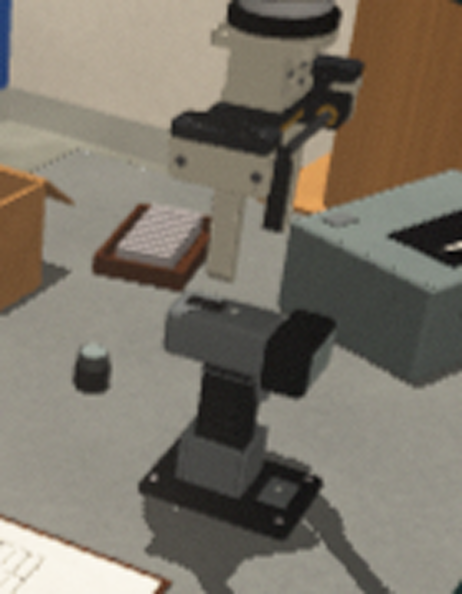

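View pics/g2.png

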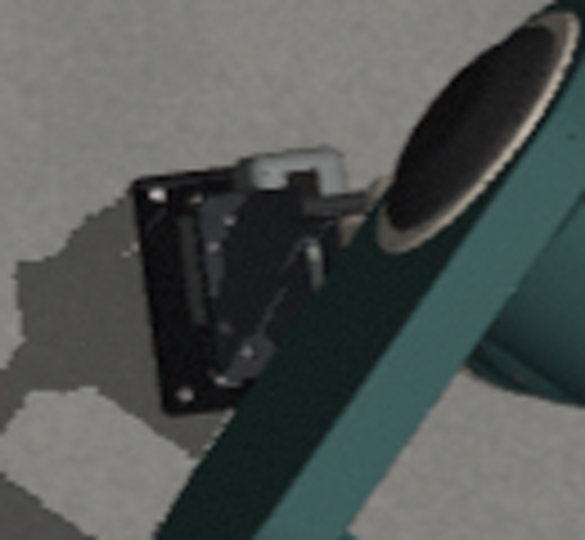

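The fingers straddle the head: near finger at (225,240), far finger at (280,190), head at (225,330) below. Descending.

Call:
jog_arm(series="-1 -0.0009 -0.0008 0.01 0 0 0;-1 0 0 0.015 0 0 0;-1 0 0 0.02 0 0 0;-1 0 0 0.02 0 0 0;-1 0 0 0.015 0 0 0;-1 0 0 0.008 0 0 0;-1 0 0 0.0035 0 0 0;-1 0 0 0 0 0 0")

```text
t: 25.1
tcp_pos: [0.4248, -0.2583, 0.1261]
ee_rot: [[0.992, 0.125, -0.0], [0.125, -0.992, 0.0], [-0.0, -0.0, -1.0]]
wrist_force: [0.5, -0.5, -0.2]
opening: 1.002
```

Call:
jog_arm(series="1 0 0 0 0 0 0;1 0 0 0 0 0 0;1 0 0 0 0 0 0;1 0 0 0 0 0 0;1 0 0 0 0 0 0;1 0 0 0 0 0 0;1 0 0 0 0 0 0;1 0 0 0 0 0 0")

```text
t: 25.9
tcp_pos: [0.4248, -0.2583, 0.1262]
ee_rot: [[0.992, 0.125, 0.0], [0.125, -0.992, 0.0], [0.0, 0.0, -1.0]]
wrist_force: [-0.3, -0.4, 0.0]
opening: 0.492
```

Run:
```python
from h import *
p,R=st()
snap("11"); crop("side","11",310,80,450,260,3.3,"g3")
```

```text
t 25.90 q [-0.5976 -0.2404  1.932   0.0001  1.4499  0.848 ] tcp [ 0.4248 -0.2583  0.1262] xyaw 7.17 F [-0.3331 -0.377   0.008 ] open 0.492
[[ 0.9922  0.1249  0.0001]
 [ 0.1249 -0.9922  0.    ]
 [ 0.0001  0.     -1.    ]]
```

View pics/g3.png

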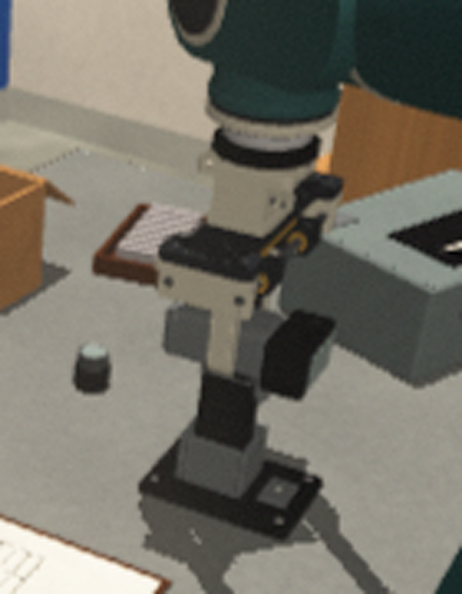

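The opening is 0.492 (46 mm) across the rear body, as it should be. Lifting straight up, slowly at first.

Call:
jog_arm(series="1 0 0 0 0 0 0;1 0 0 0 0 0 0;1 0 0 -0.005 0 0 0;1 0 0 -0.008 0 0 0;1 0 0 -0.01 0 0 0;1 0 0 -0.01 0 0 0;1 0 0 -0.015 0 0 0;1 0 0 -0.015 0 0 0")

```text
t: 26.8
tcp_pos: [0.4249, -0.2583, 0.1907]
ee_rot: [[0.992, 0.125, 0.0], [0.125, -0.992, -0.0], [0.0, 0.0, -1.0]]
wrist_force: [-0.0, -0.3, -2.4]
opening: 0.494
```

Call:
jog_arm(series="1 0 0 -0.015 0 0 0;1 0 0 -0.02 0 0 0;1 0 0 -0.02 0 0 0;1 0 0 -0.02 0 0 0;1 0 0 -0.02 0 0 0;1 0 0 -0.015 0 0 0;1 0 0 0 0 0 0;1 0 0 0 0 0 0")

```text
t: 27.6
tcp_pos: [0.4248, -0.2583, 0.2988]
ee_rot: [[0.992, 0.125, -0.0], [0.125, -0.992, 0.0], [-0.0, -0.0, -1.0]]
wrist_force: [0.1, 0.2, -1.6]
opening: 0.496
```

Run:
```python
from h import *
p,R=st()
snap("12"); crop("side","12",290,20,450,260,2.5,"g4")
for thd in (52,55):
  th=np.radians(thd); c=np.array([.4145,-.0397,.005]); 
  for y in(-5.5,):
    h=np.array([np.cos(np.radians(y)),np.sin(np.radians(y)),0]); 
    g=c+.216*(np.cos(th)*h+[0,0,np.sin(th)]); t=g+.019*(np.sin(th)*h-[0,0,np.cos(th)]); print(thd,g,t)
```

```text
t 27.60 q [-0.5976 -0.2837  1.6884  0.      1.737   0.8479] tcp [ 0.4248 -0.2583  0.2988] xyaw 7.18 F [ 0.1278  0.2007 -1.5823] open 0.496
[[ 0.9922  0.1249 -0.0001]
 [ 0.1249 -0.9922  0.0001]
 [-0.0001 -0.0001 -1.    ]]
52 [ 0.5469 -0.0524  0.1752] [ 0.5618 -0.0539  0.1635]
55 [ 0.5378 -0.0516  0.1819] [ 0.5533 -0.0531  0.171 ]
```

View pics/g4.png

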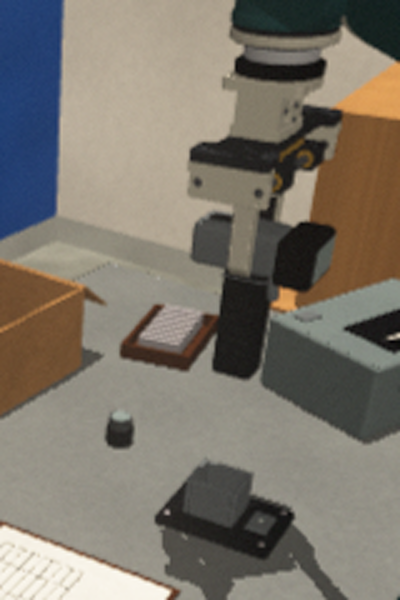

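The scanner is out of the cradle and upright, with its foot at about (238,370) in the crop, well above the cup. Moving over to the code.

Call:
jog_arm(series="1 0.01 -0.012 0 0 0 0;1 0.02 -0.024 0 0 0 0;1 0.026 -0.03 0 0 0 0;1 0.028 -0.033 0 0 0 0;1 0.028 -0.033 0 0 0 0;1 0.024 -0.028 0 0 0 0;1 0.016 -0.018 0 0 0 0;1 0.0076 -0.0087 0 0 0 0")

```text
t: 28.5
tcp_pos: [0.5604, -0.0514, 0.2978]
ee_rot: [[0.992, 0.127, -0.002], [0.127, -0.992, 0.0], [-0.002, -0.001, -1.0]]
wrist_force: [-0.3, -0.1, -2.7]
opening: 0.494
```

Call:
jog_arm(series="1 0 0 0 0 0 4;1 0 0 0 0 0 4;1 0 0 0 0 0 4;1 0 0 0 0 2 0.7;1 0 0 0 0 4 0;1 0 0 0 0 5 0;1 0 0 0 0 5 0;1 0 0 0 0 4 0")

```text
t: 29.3
tcp_pos: [0.5593, -0.0537, 0.2987]
ee_rot: [[0.934, -0.097, 0.343], [-0.091, -0.995, -0.034], [0.345, 0.0, -0.939]]
wrist_force: [0.2, -0.6, -2.0]
opening: 0.496
```

Run:
```python
from h import *
p,R=st()
snap("13")
```

```text
t 29.30 q [-0.1512 -0.3752  1.788   0.0188  1.3774  1.5164] tcp [ 0.5593 -0.0537  0.2987] xyaw -5.56 F [ 0.2491 -0.6155 -2.0278] open 0.496
[[ 0.9343 -0.097   0.343 ]
 [-0.091  -0.9953 -0.0335]
 [ 0.3446  0.0001 -0.9387]]
```

View pics/side13.png

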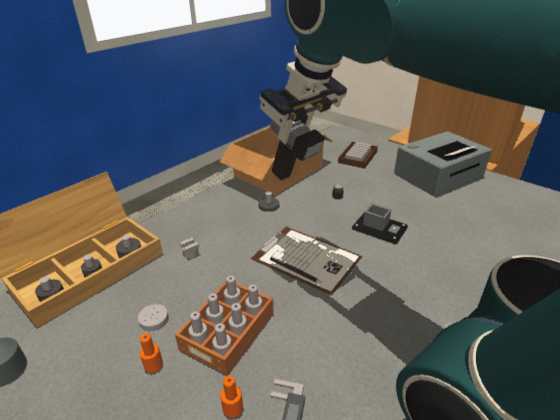

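It's tilted 20° so far with the hold steady. Continuing the tip to 55°.

Call:
jog_arm(series="1 0 0 0 0 4 0;1 0 0 0 0 5 0;1 0 0 0 0 5.5 0;1 0 0 0 0 5.5 0;1 0 0 0 0 5 0;1 0 0 0 0 5 0;1 0 0 0 0 3.5 0;1 0 0 0 0 1.5 0")

```text
t: 30.2
tcp_pos: [0.5594, -0.0534, 0.2978]
ee_rot: [[0.572, -0.097, 0.814], [-0.056, -0.995, -0.079], [0.818, -0.0, -0.575]]
wrist_force: [0.3, 0.7, -3.3]
opening: 0.497
```

```bash
cat >> h.py <<'E'
def fin():
    p,R=st(); code=np.array([.4145,-.0397,.005])
    g=p-.019*R[:,2]; s=-R[:,0]; W=g+.066*s
    print("tilt",np.degrees(np.arcsin(-s[2])),"dist",np.linalg.norm(W-code),"W",W); d=(code[2]-W[2])/s[2]; hit=W+d*s; print("axis hits",hit,"off",hit-code)
    hd=np.array([.4145,-.0397])/np.hypot(.4145,.0397)
    tgt=code-.15*s-.066*s+.019*R[:,2]; print("to target (tool)",R.T@(tgt-p),"tgt",tgt)
E
python3 - <<'E'
from h import *
fin(); snap("14")
E
```

```text
t 30.20 q [-0.1751 -0.7464  2.1922  0.0951  0.7411  1.4555] tcp [ 0.5594 -0.0534  0.2978] xyaw -5.55 F [ 0.3365  0.6642 -3.3062] open 0.497
[[ 0.5722 -0.0966  0.8144]
 [-0.0556 -0.9953 -0.079 ]
 [ 0.8182 -0.0001 -0.5749]]
tilt 54.90986417577039 dist 0.26614313736718026 W [ 0.5061 -0.0482  0.2547]
axis hits [ 0.3315 -0.0313  0.005 ] off [-0.083   0.0084  0.    ]
to target (tool) [-0.1072  0.0004  0.0682] tgt [ 0.5536 -0.0532  0.1708]
```

View pics/side14.png

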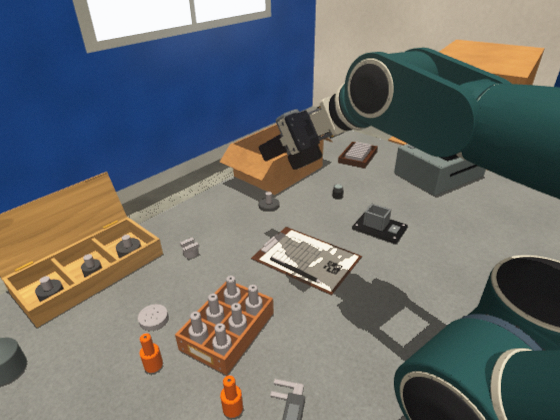

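Call:
jog_arm(series="1 -0.007 0 0.0045 0 0 0;1 -0.014 0 0.009 0 0 0;1 -0.018 0 0.0115 0 0 0;1 -0.02 0 0.0125 0 0 0;1 -0.02 0 0.0125 0 0 0;1 -0.015 0 0.01 0 0 0;1 -0.009 0.0004 0.0055 0 0 0;1 -0.004 0 0.0025 0 0 0")

```text
t: 31.1
tcp_pos: [0.5538, -0.0529, 0.1705]
ee_rot: [[0.573, -0.096, 0.814], [-0.056, -0.995, -0.078], [0.818, -0.0, -0.576]]
wrist_force: [-0.6, 0.5, -2.4]
opening: 0.494
```

Run:
```python
from h import *
fin(); snap("15"); 
def cr(n,x0,y0,x1,y1,s,out):
    c=load(n,"15")[0][y0:y1,x0:x1,::-1].astype(float)/255; c=(255*c**.5).astype(np.uint8); cv2.imwrite(f"pics/{out}.png",cv2.resize(c,None,fx=s,fy=s,interpolation=cv2.INTER_CUBIC))
cr("side",230,130,400,300,3.5,"h1"); cr("top",230,120,370,290,3.5,"h2")
```

```text
t 31.10 q [-0.1771 -0.716   2.3818  0.1327  0.5238  1.4094] tcp [ 0.5538 -0.0529  0.1705] xyaw -5.55 F [-0.6179  0.4955 -2.4482] open 0.494
[[ 0.573  -0.0962  0.8139]
 [-0.0557 -0.9954 -0.0784]
 [ 0.8177 -0.0004 -0.5757]]
tilt 54.85417860561002 dist 0.14986602697205373 W [ 0.5005 -0.0477  0.1275]
axis hits [ 0.4147 -0.0394  0.005 ] off [0.0002 0.0003 0.    ]
to target (tool) [ 0.0001  0.0003 -0.0002] tgt [ 0.5537 -0.0532  0.1707]
```

View pics/h1.png

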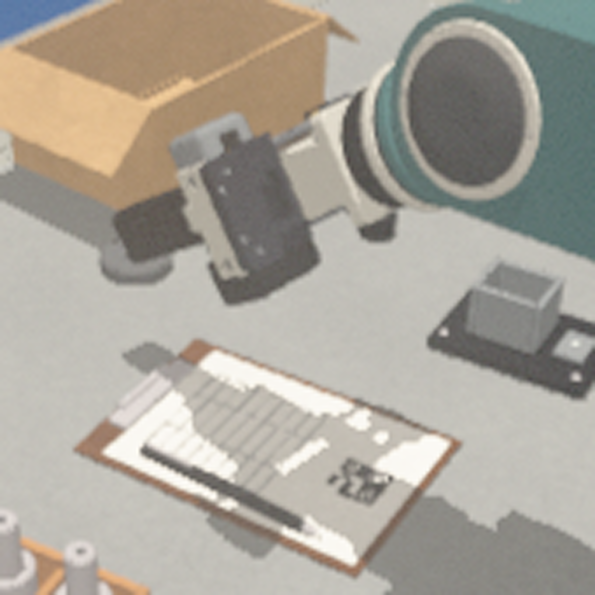

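View pics/h2.png

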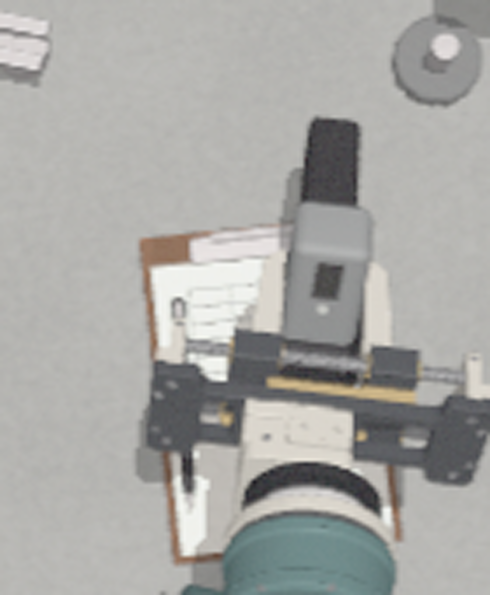

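Run:
```python
from h import *
p,R=st(); g=p-.0188*R[:,2]; S=np.c_[-R[:,0],R[:,1],-R[:,2]]; o=g-S@[0,0,.133]
to=lambda n,q:(q-np.array([230,120] if n=="top" else [230,130])+.5)*3.5-.5
for nm,v in(("LED",(-.005,0,.154)),("foot-+",(-.021,.017,0)),("foot--",(-.021,-.017,0)),("foot+-",(.021,-.017,0)),("rear+",(-.055,.023,.154)),("rear-",(-.055,-.023,.154)),("nose botside",(.066,-.032,.110)),("nose2",(.066,-.032,.156))):
    w=o+S@np.array(v); print(nm,w,"top",to("top",proj("top",w)),"side",to("side",proj("side",w)))
```

```text
t 31.20 q [-0.1771 -0.7168  2.3804  0.1324  0.5243  1.4098] tcp [ 0.5541 -0.0529  0.172 ] xyaw -5.54 F [-0.3543  0.1818 -1.8347] open 0.492
[[ 0.5717 -0.0962  0.8148]
 [-0.0555 -0.9954 -0.0787]
 [ 0.8186 -0.0002 -0.5744]]
LED [ 0.5245 -0.0501  0.1989] top [324.4833 308.815 ] side [249.1865 183.6176]
foot-+ [ 0.6575 -0.08    0.1235] top [363.2136 116.1812] side [137.0949 198.2531]
foot-- [ 0.6608 -0.0462  0.1236] top [310.4941 110.0865] side [103.3503 214.2736]
foot+- [ 0.6368 -0.0438  0.0892] top [302.3142 157.6246] side [125.9753 265.1537]
rear+ [ 0.5509 -0.0758  0.2398] top [377.0543 255.435 ] side [243.8503 103.8187]
rear- [ 0.5553 -0.03    0.2398] top [295.9287 245.984 ] side [194.521  126.0559]
nose botside [ 0.5229 -0.0178  0.1155] top [262.1616 324.3968] side [219.3924 307.5197]
nose2 [ 0.4854 -0.0141  0.1419] top [257.5344 380.2798] side [259.4047 298.178 ]
```

Run:
```python
from h import *
def cr(n,x0,y0,x1,y1,s,out):
    c=load(n,"15")[0][y0:y1,x0:x1,::-1].astype(float)/255; c=(255*c**.45).astype(np.uint8); cv2.imwrite(f"pics/{out}.png",cv2.resize(c,None,fx=s,fy=s,interpolation=cv2.INTER_CUBIC))
cr("side",255,155,330,225,10,"k1"); cr("top",300,145,350,225,7,"k2")
p=np.array([.5538,-.0529,.1705]); R=np.array([[.573,-.0962,.8139],[-.0557,-.9954,-.0784],[.8177,-.0004,-.5757]])
g=p-.0188*R[:,2]
for d in(0,3,6):
  a=np.radians(d); S=np.c_[-R[:,0],R[:,1],-R[:,2]]; M=np.array([[np.cos(a),0,-np.sin(a)],[0,1,0],[np.sin(a),0,np.cos(a)]]) # foot toward +x, nose up
  T=S@M; o=g-T@[0,0,.133]
  for nm,v in(("LED",(-.005,0,.154)),("foot--",(-.021,-.017,0)),("foot+-",(.021,-.017,0)),("foot-+",(-.021,.017,0)),("hand-- up",(-.021,-.017,.1)),("hand+- up",(.021,-.017,.1)),("nose2",(.066,-.032,.156))):
    w=o+T@np.array(v); s=proj("side",w); t=proj("top",w); print(d,nm,"k1",(s-[255,155]+.5)*10-.5,"k2",(t-[300,145]+.5)*7-.5)
```

```text
0 LED k1 [463.6071 281.18  ] k2 [158.9132 444.5711]
0 foot-- k1 [ 47.365  369.0223] k2 [130.8477  48.0356]
0 foot+- k1 [112.0876 514.25  ] k2 [114.5083 143.0444]
0 foot-+ k1 [143.7007 323.1898] k2 [236.1299  60.2066]
0 hand-- up k1 [256.5577 291.2272] k2 [116.6399 269.3865]
0 hand+- up k1 [325.702  448.9168] k2 [ 99.6966 363.5296]
0 nose2 k1 [493.0672 608.2732] k2 [ 25.1777 587.5161]
3 LED k1 [461.0297 277.1706] k2 [159.4529 441.3948]
3 foot-- k1 [ 56.3997 393.9172] k2 [128.1828  62.3458]
3 foot+- k1 [125.2542 537.3501] k2 [111.7247 160.8413]
3 foot-+ k1 [152.4458 347.7222] k2 [232.8718  74.4532]
3 hand-- up k1 [257.0722 298.7307] k2 [116.0693 270.9595]
3 hand+- up k1 [331.1371 454.4579] k2 [ 98.8531 369.8983]
3 nose2 k1 [499.7208 601.1121] k2 [ 24.9056 593.482 ]
6 LED k1 [458.338  273.2778] k2 [159.9929 438.1076]
6 foot-- k1 [ 66.1797 418.6253] k2 [125.4829  77.3437]
6 foot+- k1 [139.0306 559.9945] k2 [108.9411 179.0777]
6 foot-+ k1 [161.9507 372.0594] k2 [229.6061  89.3907]
6 hand-- up k1 [257.8839 306.3392] k2 [115.4651 272.8671]
6 hand+- up k1 [336.6817 459.7135] k2 [ 98.0209 376.3312]
6 nose2 k1 [505.9234 593.2515] k2 [ 24.7066 598.947 ]
```

View pics/k1.png

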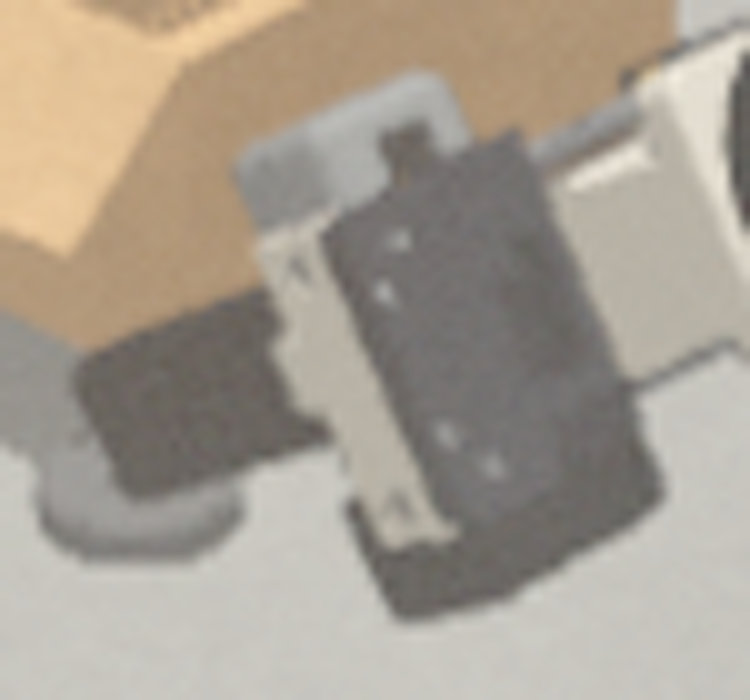

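View pics/k2.png

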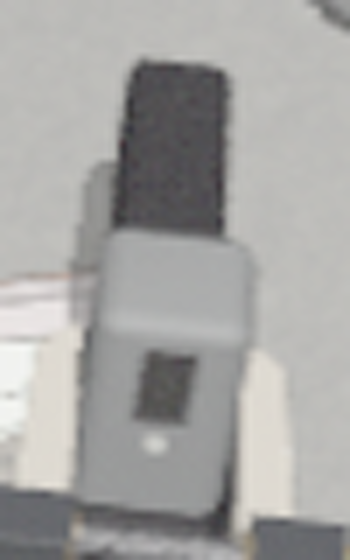

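The handle edge slope in the side crop matches the pose with no slip (-0.28 measured, -0.30 predicted), and the LED is within about 1 px. I'll do one settle call and a last check.

Call:
jog_arm(series="1 0 0 0 0 0 0;1 0 0 0 0 0 0;1 0 0 0 0 0 0;1 0 0 0 0 0 0;1 0 0 0 0 0 0;1 0 0 0 0 0 0;1 0 0 0 0 0 0;1 0 0 0 0 0 0")

```text
t: 32.0
tcp_pos: [0.5541, -0.053, 0.1725]
ee_rot: [[0.571, -0.096, 0.815], [-0.055, -0.995, -0.079], [0.819, -0.0, -0.574]]
wrist_force: [0.1, 0.3, -3.9]
opening: 0.496
```

Run:
```python
from h import *
fin(); snap("16")
```

```text
t 32.00 q [-0.1771 -0.7175  2.3803  0.1325  0.5242  1.4098] tcp [ 0.5541 -0.053   0.1725] xyaw -5.54 F [ 0.1232  0.3431 -3.9332] open 0.496
[[ 0.5709 -0.0963  0.8153]
 [-0.0554 -0.9954 -0.0788]
 [ 0.8191 -0.0002 -0.5736]]
tilt 54.99899754689294 dist 0.15164422881055728 W [ 0.501  -0.0478  0.1293]
axis hits [ 0.4143 -0.0394  0.005 ] off [-0.0002  0.0003  0.    ]
to target (tool) [-0.0016  0.0003  0.0002] tgt [ 0.5533 -0.0532  0.171 ]
```

View pics/top16.png

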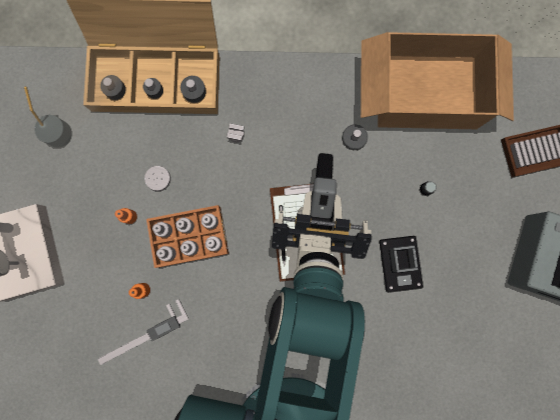

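View pics/side16.png

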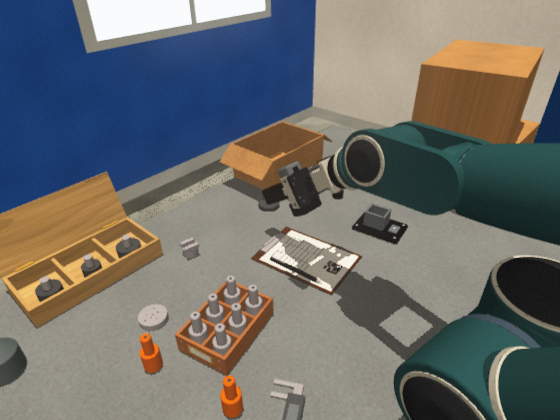

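Both views show six pins standing in the crate at (188,237), everything else in place, the cradle empty at (402,263), and the scanner held in the air over the sheet. Handing in.

Run:
```python
from plant import ctrl
print(ctrl.close_job())
```

```text
the job is handed in; nothing more can be done
None
```

I finished the job and handed it in at about 32 s of the 72 s allowed. The hand-in gave no verdict.

- **Pins:** Both loose pins were lowered until they touched the crate floor, then released. The last pictures show all six cells filled and upright, with nothing else on the bench visibly moved.
- **Scanner:** It was drawn straight up out of the cradle, tipped 55° nose-down, and is held over the job sheet.
- **Last scanner check:** By the arm's pose, the window is 15.2 cm from the code and the reading axis lands within 0.5 mm of the code's measured centre. The camera calibration is only good to about 2 mm.
- **Slip check:** In the pictures the handle edge matched the no-slip pose. Its end looked about 2 px short, which I put down to rounded corners.

My first grip on one pin failed because I lifted before the fingers had closed. The pin was not disturbed, and the second try held.

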